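# Bind a hardcover report in the channel-binding press

## Robot

A 6-joint arm with a two-finger parallel gripper is mounted at the origin on the work surface; the furniture and walls round the work are solid. World frame = base frame: x ahead of the robot, y to its left, z up, the work surface at z = 0. Lengths are in m, angles in rad, forces in N, time in s.
With the tool pointing down it reaches from about 0.4 to 0.925 m from the base axis. Payload 3.4 kg.
Tool frame: the origin (TCP) lies at the very end of the fingers, on their centre line; the grasp point (between the pads) lies 19 mm behind it; z points along the fingers, y is the line along which they close (so a half turn about z gives the same grasp; the last joint's range is limited). The gripper opens to 85 mm and grips with 20 to 120 N. Pads are 22 mm wide; open, the fingers measure 114 mm over their backs; the gripper's body (76 mm by 85 mm) begins 54 mm behind the grasp point. The pads swing forward as they close: fully open they stand 13 mm farther back than shut.
Start: joints at [1.163, 0.307, 1.506, -0, 1.328, -0.073], TCP at [0.189, 0.543, 0.231] pointing down, gripper open.
Joint ranges: [-3.12, 3.12], [-1.05, 2.28], [0.14, 2.33], [-1.42, 4.57], [0.1, 2.73], [-2.68, 2.68]. Speed limits (rad/s): [2.57, 2.57, 3.14, 3.14, 3.14, 3.14].

## Interface

Orientations are given as a 3x3 rotation matrix whose columns are the frame's x, y, z axes.
In Python, from bench import readout, eyes, close_job gives the robot as it stands.
- The arm moves only by the shell command python3 -m pendant 'ROWS'. ROWS is JSON, a list of rows, each a list of 3 entries, a list of its own where there are three numbers: the shift along the tool's x, y, z each as a share of 0.1 m, from -1 to 1, then the turn, a rotation vector about the tool's x, y, z each as a share of 360 degrees, from -1 to 1, then the closure, from -1 (fully open) to 1 (shut). A call has exactly 8 rows; each row is the pose to reach, as a shift and turn from the pose commanded when the call began, along the tool's axes at that moment, turning the shorter way round; what a row does not reach only later rows make up. A row lasts 1/12 s, in which the tool goes at most 41.7 mm and 7.16 degrees, less where a joint would pass 70% of its speed; a pose out of reach is approached as far as the arm can. A call with a number of a shift or a turn outside -1 to 1 is refused whole. A call with a gripper value outside its range is refused whole. The fingers move at their own pace and stop on an object; the grip force is fixed at half the most. Time passes only in rows, so rows that repeat a pose let the fingers close, or fill a call up. It gives the time, the measured TCP pose, the force, the opening and the grip force at its end, in the units of the state.
- readout.get_obs(): the state, without advancing time (a new reading comes with each control period).
- eyes.snapshot(name): name is "scene" or "top" or "wrist"; returns a dict with "frame" (384x512x3 uint8, blue, green, red), "K" (3x3 intrinsics, pixels), "dist" ([k1, k2, p1, p2, k3] as OpenCV has them; the pictures are not rectified), "T" (4x4, takes a point from camera to world coordinates). Camera axes: x right, y up, looking along -z (the intrinsics and any distortion apply to the point x, -y, -z); pixel columns grow to the right and rows downward; lengths in m; the calibration is good to about 2 mm. A picture is of the moment at which its call begins. There is no depth.
- close_job(): hands the job in; it is judged then, once.
The state is a dict: "clock": time; "joint_positions": joint angles; "qvel": joint speeds; "tau": joint torques, N m; "tool_pos": TCP position; "orientation": TCP orientation; "contact_force": force on the tool from outside, world axes, zero at the start; "torque": the same for the moment, N m; "gripper_width": finger opening in m; "finger_force": force on a finger pad.
Only numpy, scipy, OpenCV 4.12 (cv2) and the standard library are available. Lean on these libraries where they do the work, as an engineer would, in place of code of your own. Each camera call takes 0.05 s, during which the arm holds its last target. There are 200 camera calls.

## Task

Bind the hardcover report: take it out of the inclined desk sorter, stand it spine down in the slot of the binding press and let go of it, then pull the press lever all the way down to its stop so that the jaw squeezes the spine, and ease the lever slowly back up to rest, over a second or two, never letting it fly back. Leave the report standing in the slot, and do not disturb the other things on the desk.

Things in the scene. Friction and masses are not known exactly. Their poses are not given: they have to be found in the camera images.
- booklet: the hardcover report: closed rigid book, grey cloth boards, white page edges, steel channel along the spine; 14 x 105 x 148 mm, 0.16 kg. Starts spine down in the sorter's first or second tray, leaning 30 deg. z: from spine to top edge; y: along spine; x: across the thickness, to the side it leans to. Origin: middle of the lower edge of the +x face; it fills x -14..0, y -52.5..52.5, z 0..148 mm
- booklet_spine (a point): centre of the report's spine underside (x = -7 mm, z = 0 of the report), axes as the report's
- booklet_top (a point): centre of the report's top edge, the one away from the spine (x = -7 mm, z = 148 mm), axes as the report's. The sorter's dividers reach 70 mm up the report; its top 78 mm are free on both sides
- notebook: a black pocket notebook, 9 mm thick, 74 mm wide, 98 mm tall, leaning in the other of the sorter's first two trays: leave it there. Origin and axes laid out as the report's
- sorter: inclined bare sheet-metal desk sorter, 236 x 126 mm, fixed; three trays 80 mm apart along its x axis (folds at x = -85, -5 and 75 mm, 7 mm up), dividers 70 mm long that lean 30 degrees towards its +x, ledges square to them; low white cards stand in the third tray. Origin: about the centre of the underside, z up
- press: channel-binding press: white box 150 mm deep (x), 250 mm long (y), 75 mm high, fixed, a slot in its top. Origin: centre of the underside, z up, its front faces -x. The slot runs along y over the origin: 160 mm long, 22 mm wide (x -11 to +11 mm, jaw open), mouth at z = 75 mm, floor at z = 33 mm. The lever is at the -y end
- slot (a point): centre of the floor of the press's slot, 33 mm over the desk; axes as the press's (x across the slot, y along it, z up)
- press_jaw: the moving steel jaw, the rear (+x) wall of the slot, 156 mm long, 38 mm high, sprung; the lever drives it towards -x (11 mm per rad), so that it pushes the report to the front wall by about 0.75 rad and squeezes it there with 10 to 15 N at the end of the stroke
- press_lever (a joint): angle of the sprung press lever: 0 at rest (standing up, leaning 10 degrees to the front), 1.10 rad at its lower stop (pulled to the front and down). A spring always pulls it back: about 0.4 N m near rest, 1.6 N m at the stop (2 to 10 N at the grip); let go of part-way, even out of half-open fingers, it flies back
- lever_grip (a point): middle of the lever's black rubber grip, a bar 20 mm in diameter and 98 mm long, parallel to the press's y axis, free to the -y side of the 8 mm thick lever arm; 217 mm over the desk at rest, 100 mm at the stop. At rest its x, y, z axes are the press's; they turn with the lever
- lever_pivot (a point): point on the lever's hinge axis level with the middle of the grip (170 mm from it), 50 mm over the desk; axes as the press's; the hinge axis is the press's y axis, pulling carries the grip towards the press's -x and down
- mug: white mug, 93 mm high, stands on the desk: leave it alone
- date_stamp: upright self-inking stamp, 82 mm high: leave it alone
- staple_box: small carton, 42 x 88 x 27 mm: leave it alone

How it is judged:
On the way, in this order (a step that is already met when the one before it is completed fails the run):
1. the report stands spine down in the press's slot, on its floor, upright within 17 degrees, the fingers off it and the lever still up (x of booklet_spine in the frame of slot between -0.011 and 0.011 m and y of booklet_spine in the frame of slot between -0.03 and 0.03 m and z of booklet_spine in the frame of slot below 0.006 m and angle between booklet's own z axis and vertical below 0.3 rad and contact force between the fingers and booklet below 0.05 N and value of joint press_lever below 0.1 rad), for 0.2 s.
2. the lever is pulled to its lower stop (within 0.1 rad) and the jaw squeezes the report with over 5 N (value of joint press_lever above 1 rad and contact force between press_jaw and booklet above 5 N), for 0.2 s.
At the end, for the whole second after the job is handed in: the lever is back at rest (within 0.06 rad) and the report stands still, spine down, on the floor of the press's slot, upright within 17 degrees and within 30 mm of the slot's middle along it (value of joint press_lever below 0.06 rad and x of booklet_spine in the frame of slot between -0.011 and 0.011 m and y of booklet_spine in the frame of slot between -0.03 and 0.03 m and z of booklet_spine in the frame of slot below 0.006 m and angle between booklet's own z axis and vertical below 0.3 rad and linear speed of booklet below 0.02 m/s); the robot touches nothing.
It fails at once if the lever flies back (faster than 2 rad/s upward) (velocity of joint press_lever below -2 rad/s).
It fails at once if another thing on the desk or the notebook is moved by more than 30 mm (distance of any of notebook, mug, date_stamp, staple_box from where it was at the start of the episode above 0.03 m).
It also fails if it takes over 64 s, if anything falls off the work surface, if the arm or the gripper's body presses on something with over 40 N, if the wrist force passes 120 N, or if a joint passes its speed limit or range.

## Working session

There is one attempt and no reset: what is moved stays moved. The work goes in short steps, Python scripts to look and compute and a shell command to move; the robot and the scene stay as the last step left them, time stands still between calls to the robot, and variables do not carry over. Pictures are saved under pics/ and viewed, at most 10 in all, crops included, and the job is handed in when it is done.

```bash
ls; mkdir -p pics; python3 - <<'E'
from bench import readout, eyes
import cv2,numpy as np
o=readout.get_obs();print({k:np.round(v,3).tolist() for k,v in o.items()})
for n in("scene","top"):
    s=eyes.snapshot(n);cv2.imwrite(f"pics/{n}0.png",s["frame"]);print(n,s["K"],s["dist"],np.round(s["T"],3))
    np.savez(f"pics/{n}0.npz",**{k:np.array(v) for k,v in s.items()})
E
```

```text
pics
{'clock': 0.0, 'joint_positions': [1.163, 0.308, 1.508, 0.0, 1.328, -0.074], 'qvel': [0.0, -0.0, 0.0, 0.002, 0.001, 0.001], 'tau': [0.001, -45.756, -25.191, -0.0, 0.014, -0.0], 'tool_pos': [0.189, 0.542, 0.23], 'orientation': [[-0.944, 0.329, -0.001], [0.329, 0.944, -0.002], [0.0, -0.002, -1.0]], 'contact_force': [-0.467, 0.077, 0.117], 'torque': [0.025, -0.025, -0.022], 'finger_force': 0.0, 'gripper_width': 0.085}
scene [[368.14135883   0.         258.63971642]
 [  0.         368.14135883 194.22157265]
 [  0.           0.           1.        ]] [-0.04892762  0.          0.          0.          0.        ] [[ 0.819  0.414 -0.397  0.163]
 [-0.574  0.607 -0.55  -0.46 ]
 [ 0.013  0.678  0.735  0.851]
 [ 0.     0.     0.     1.   ]]
top [[374.16937181   0.         264.64816563]
 [  0.         374.16937181 193.71614169]
 [  0.           0.           1.        ]] [-0.0866462  0.         0.         0.         0.       ] [[-0.018  0.992 -0.128  0.395]
 [-0.999 -0.021 -0.025  0.073]
 [-0.028  0.128  0.991  1.104]
 [ 0.     0.     0.     1.   ]]
```

```bash
cd pics; python3 -c "
import cv2
for n in('scene','top'):
    cv2.imwrite(n+'0b.png',cv2.resize(cv2.imread(n+'0.png'),(800,600),interpolation=cv2.INTER_CUBIC))"
```

```text
(no output)
```

View pics/scene0b.png

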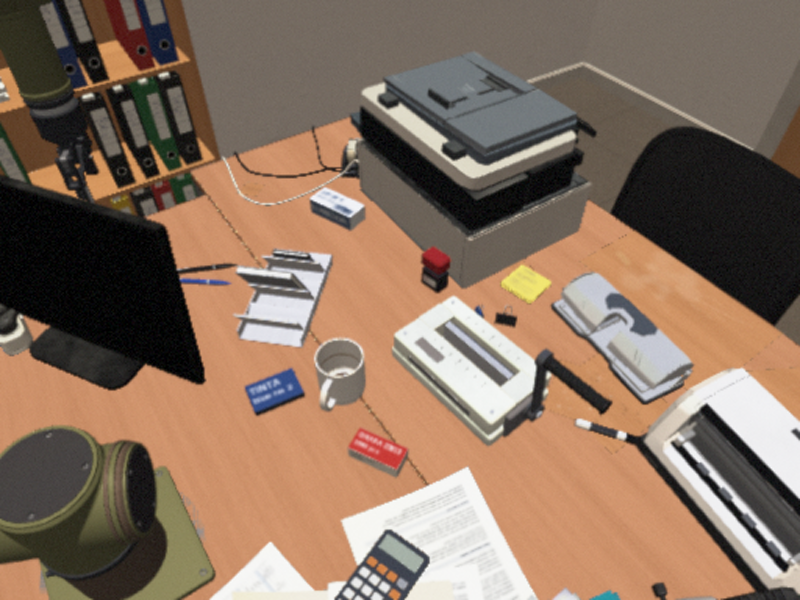

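View pics/top0b.png

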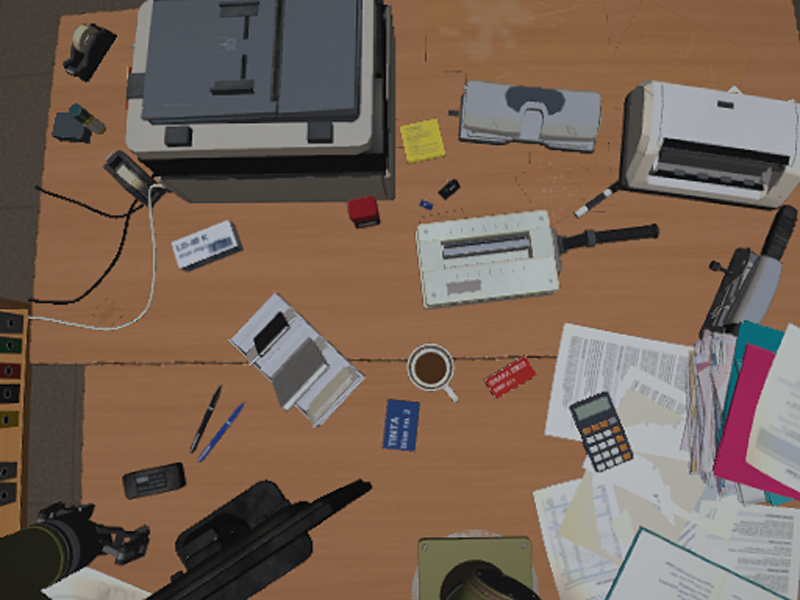

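The scene view shows the sorter near (285,300) with the report and the notebook in it, and the press near (470,365) with its lever grip at (575,380). In the top view, the sorter is at (297,360), with the black notebook at (268,335), the report at (300,370) and the cards at (330,395). The press is at (487,258), its grip at (628,233) and the mug at (431,368). Next I'll look at enlarged crops.

```bash
cat > h.py <<'E'
import numpy as np,cv2
def load(f): return dict(np.load(f))
def ray(s,uv):
    p=cv2.undistortPoints(np.array(uv,float).reshape(-1,1,2),s["K"],s["dist"]).reshape(-1,2)
    d=np.c_[p[:,0],-p[:,1],-np.ones(len(p))]@s["T"][:3,:3].T
    return s["T"][:3,3],d/np.linalg.norm(d,axis=1)[:,None]
def atz(s,uv,z):
    c,d=ray(s,uv);return c+d*((z-c[2])/d[:,2])[:,None]
def tri(s1,a,s2,b):
    c1,d1=ray(s1,a);c2,d2=ray(s2,b);out=[]
    for u,v in zip(d1,d2):
        t=np.linalg.lstsq(np.c_[u,-v],c2-c1,rcond=None)[0]
        p,q=c1+t[0]*u,c2+t[1]*v;out.append(np.r_[(p+q)/2,np.linalg.norm(p-q)])
    return np.array(out)
def proj(s,P):
    P=(np.atleast_2d(P)-s["T"][:3,3])@s["T"][:3,:3]
    P=P*[1,-1,-1]
    return cv2.projectPoints(P.reshape(-1,1,3),np.zeros(3),np.zeros(3),s["K"],s["dist"])[0].reshape(-1,2)
E
python3 - <<'E'
import cv2,numpy as np
a=cv2.imread('pics/scene0.png');b=cv2.imread('pics/top0.png')
def c(im,x,y,w,h):
    r=cv2.resize(im[y:y+h,x:x+w],(400,300),interpolation=cv2.INTER_CUBIC)
    f=400/w
    for k in range(0,w,10):
        cv2.line(r,(int(k*f),0),(int(k*f),4 if k%50 else 9),(0,0,255),1)
    for k in range(0,h,10):
        cv2.line(r,(0,int(k*f)),(4,int(k*f)),(0,0,255),1)
    return r
m=np.vstack([np.hstack([c(a,140,150,80,60+0),c(a,245,180,160,120)]),np.hstack([c(b,140,185,100,75+0),c(b,262,125,168,126)])])
cv2.imwrite('pics/m.png',m)
E
```

```text
(no output)
```

View pics/m.png

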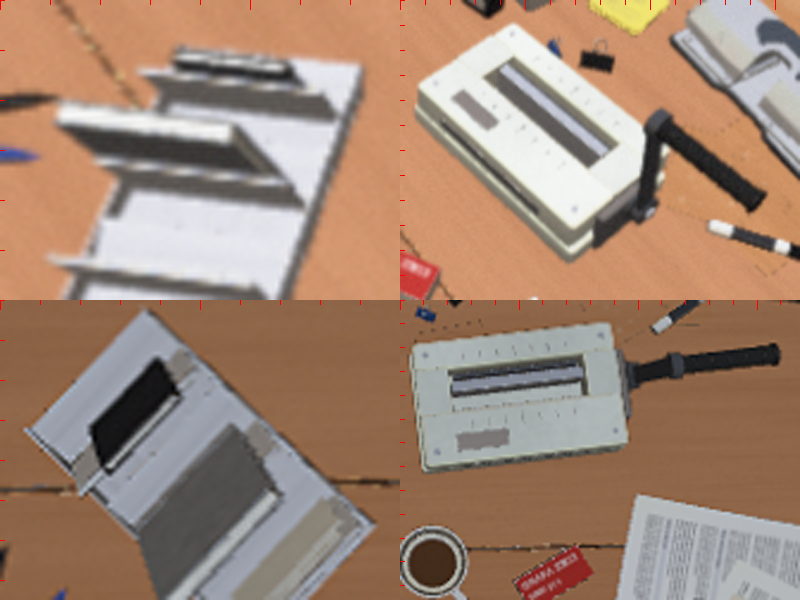

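The montage shows the report's top edge in the scene view from (151.6,171) to (187,175). The sorter's corners in the top view are (176.8,187.5), (146.3,217.5) and (233.8,241.3). The slot and lever show clearly in both. I'll compute positions from these.

```bash
python3 - <<'E'
from h import *
np.set_printoptions(precision=4,suppress=True)
S=load('pics/scene0.npz');T=load('pics/top0.npz')
sc=lambda x,y:(140+x/5,150+y/5)
tp=lambda x,y:(140+x/4,185+(y-300)/4)
ps=lambda x,y:(245+(x-400)*.4,180+y*.4)
pt=lambda x,y:(262+(x-0-400)*.42,125+(y-300)*.42)
c=atz(T,[tp(147,310),tp(25,430),tp(375,525)],0.003);print("sorter",c, np.linalg.norm(c[0]-c[1]),np.linalg.norm(c[0]-c[2]))
print("sorter corner scene",atz(S,[sc(362,68)],.003))
# report: right end of top edge
print("rep",tri(S,[sc(238,125)],T,[tp(283,492)]))
P=lambda a,b:tri(S,[ps(*x) for x in a],T,[pt(*x) for x in b])
print("press top corners (far-left, farright? , near left)",P([(513,25),(417,110),(570,247)],[(608,325),(413,345),(425,468)]))
print(atz(T,[pt(413,345),pt(608,323),pt(628,440),pt(425,468)],.075))
print(atz(S,[ps(417,110),ps(513,25),ps(570,247),ps(657,150)],.075))
print("slot mouth",atz(T,[pt(450,373),pt(583,362),pt(585,390),pt(453,397)],.075))
print("grip ends",P([(670,130),(757,200)],[(680,365),(775,354)]))
E
```

```text
sorter [[0.5625 0.366  0.003 ]
 [0.4737 0.4581 0.003 ]
 [0.3993 0.1949 0.003 ]] 0.12796155511317803 0.23644362972067767
sorter corner scene [[0.5726 0.3793 0.003 ]]
rep [[0.4227 0.2374 0.1457 0.0042]]
press top corners (far-left, farright? , near left) [[ 0.579  -0.0762  0.2942  0.099 ]
 [ 0.6293  0.1091 -0.038   0.1426]
 [ 0.6338  0.0162 -0.2844  0.1831]]
[[ 0.6704  0.0893  0.075 ]
 [ 0.6921 -0.1433  0.075 ]
 [ 0.5508 -0.1596  0.075 ]
 [ 0.523   0.0782  0.075 ]]
[[ 0.5051  0.0429  0.075 ]
 [ 0.6676  0.0832  0.075 ]
 [ 0.532  -0.176   0.075 ]
 [ 0.6806 -0.1413  0.075 ]]
slot mouth [[ 0.6353  0.0463  0.075 ]
 [ 0.6452 -0.1112  0.075 ]
 [ 0.6114 -0.112   0.075 ]
 [ 0.6064  0.0435  0.075 ]]
grip ends [[ 0.6093 -0.1879  0.2134  0.0065]
 [ 0.6152 -0.2833  0.2204  0.0013]]
```

```bash
python3 - <<'E'
from h import *
np.set_printoptions(precision=4,suppress=True)
S=load('pics/scene0.npz');T=load('pics/top0.npz');k=.64
print("monitor",tri(S,[(163*k,225*k)],T,[(368*k,485*k)]))
for z in (.2,.4,.5): print(atz(T,[(368*k,485*k),(160*k,598*k)],z))
from bench import eyes,readout
s=eyes.snapshot("wrist");o=readout.get_obs()
R=np.array(o["orientation"])
print("cam in tool",R.T@(s["T"][:3,3]-o["tool_pos"]));print(R.T@s["T"][:3,:3]);print(s["K"][0,0])
E
```

```text
monitor [[0.2537 0.1545 0.3916 0.0316]]
[[0.2352 0.1707 0.2   ]
 [0.0614 0.4962 0.2   ]]
[[0.2706 0.1492 0.4   ]
 [0.1353 0.4027 0.4   ]]
[[0.2884 0.1384 0.5   ]
 [0.1722 0.356  0.5   ]]
cam in tool [ 0.0685 -0.0005 -0.141 ]
[[-0.0009  0.9621  0.2727]
 [ 1.      0.0004  0.0017]
 [ 0.0015  0.2727 -0.9621]]
345.4293805631756
```

```bash
M='[[[-0.15,-0.07,-0.07],[0,0,0],-1],[[-0.3,-0.15,-0.15],[0,0,0],-1],[[-0.45,-0.22,-0.22],[0,0,0],-1],[[-0.6,-0.3,-0.3],[0,0,0],-1],[[-0.75,-0.37,-0.37],[0,0,0],-1],[[-0.9,-0.45,-0.45],[0,0,0],-1],[[-1,-0.5,-0.5],[0,0,0],-1],[[-1,-0.5,-0.5],[0,0,0],-1]]'
python3 -m pendant '[[[-0.15,-0.07,-0.07],[0,0,0],-1],[[-0.3,-0.15,-0.15],[0,0,0],-1],[[-0.45,-0.22,-0.22],[0,0,0],-1],[[-0.6,-0.3,-0.3],[0,0,0],-1],[[-0.75,-0.37,-0.37],[0,0,0],-1],[[-0.9,-0.45,-0.45],[0,0,0],-1],[[-1,-0.5,-0.5],[0,0,0],-1],[[-1,-0.5,-0.5],[0,0,0],-1]]'
python3 -m pendant '[[[-0.15,-0.07,-0.07],[0,0,0],-1],[[-0.3,-0.15,-0.15],[0,0,0],-1],[[-0.45,-0.22,-0.22],[0,0,0],-1],[[-0.6,-0.3,-0.3],[0,0,0],-1],[[-0.75,-0.37,-0.37],[0,0,0],-1],[[-0.9,-0.45,-0.45],[0,0,0],-1],[[-1,-0.5,-0.5],[0,0,0],-1],[[-1,-0.5,-0.5],[0,0,0],-1]]'
python3 -m pendant '[[[-0.15,-0.07,-0.07],[0,0,0],-1],[[-0.3,-0.15,-0.15],[0,0,0],-1],[[-0.45,-0.22,-0.22],[0,0,0],-1],[[-0.6,-0.3,-0.3],[0,0,0],-1],[[-0.75,-0.37,-0.37],[0,0,0],-1],[[-0.9,-0.45,-0.45],[0,0,0],-1],[[-1,-0.5,-0.5],[0,0,0],-1],[[-1,-0.5,-0.5],[0,0,0],-1]]'
cat > snap.py <<'E'
import sys,cv2,json,os,numpy as np
from bench import eyes,readout
n,f=sys.argv[1:3]
s=eyes.snapshot(n);np.savez(f"pics/{f}.npz",**{k:np.array(v) for k,v in s.items()})
cv2.imwrite(f"pics/{f}.png",cv2.resize(s["frame"],(800,600),interpolation=cv2.INTER_CUBIC))
o=readout.get_obs();print({k:np.round(v,4).tolist() for k,v in o.items() if k in("clock","joint_positions","tool_pos","orientation")})
E
python3 snap.py wrist w1
```

```text
clock: 0.82
tool_pos: [0.2685, 0.4621, 0.2823]
orientation: [[-0.944, 0.331, 0.002], [0.331, 0.944, 0.001], [-0.001, 0.001, -1.0]]
contact_force: [0.3, -0.3, -0.3]
gripper_width: 0.0852
finger_force: 0.0
clock: 1.48
tool_pos: [0.3463, 0.3826, 0.332]
orientation: [[-0.944, 0.33, 0.002], [0.33, 0.944, 0.001], [-0.001, 0.001, -1.0]]
contact_force: [-0.8, 1.6, -0.3]
gripper_width: 0.0856
finger_force: 0.0
clock: 2.15
tool_pos: [0.4243, 0.3026, 0.3818]
orientation: [[-0.944, 0.33, 0.001], [0.33, 0.944, 0.001], [-0.001, 0.001, -1.0]]
contact_force: [-0.3, 0.2, -0.1]
gripper_width: 0.0856
finger_force: 0.0
{'clock': 2.2, 'joint_positions': [0.5399, 0.1482, 1.3513, 0.0008, 1.6419, -0.6949], 'tool_pos': [0.4232, 0.3032, 0.3811], 'orientation': [[-0.9441, 0.3297, -0.0003], [0.3297, 0.9441, 0.0008], [0.0005, 0.0006, -1.0]]}
```

View pics/w1.png

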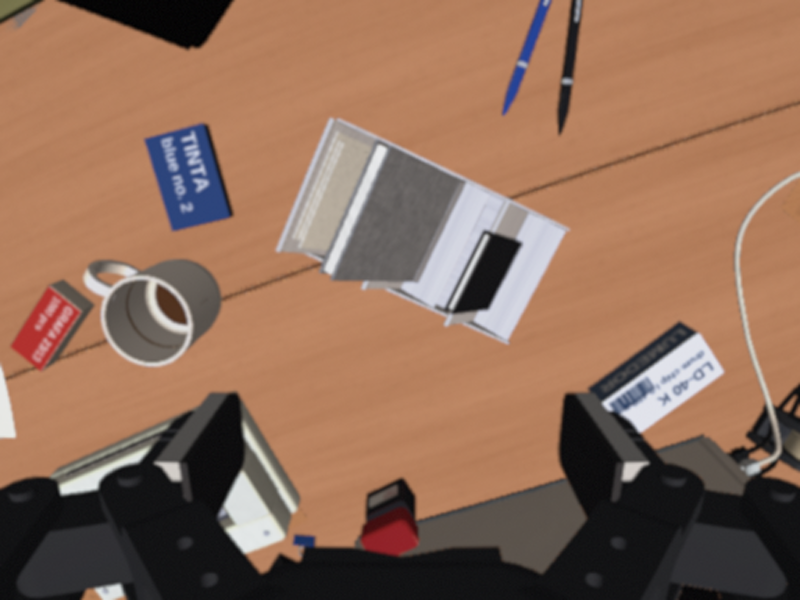

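The wrist view at 800 px shows the sorter corners at (335,119), (277,250), (508,342) and (568,229). The report's tilted face has corners at (386,147), (334,277), (415,282) and (465,180), and the notebook is at (487,272). I'll fit the sorter and check the report model against it.

```bash
cat >> h.py <<'E'
from scipy.spatial.transform import Rotation as Ro
from scipy.optimize import least_squares
def Rz(t): return Ro.from_euler('z',t).as_matrix()
def Ry(t): return Ro.from_euler('y',t).as_matrix()
E
python3 - <<'E'
from h import *
np.set_printoptions(precision=4,suppress=True)
S=load('pics/scene0.npz');T=load('pics/top0.npz');W=load('pics/w1.npz');k=.64
tp=lambda x,y:(140+x/4,185+(y-300)/4)
sc=lambda x,y:(140+x/5,150+y/5)
w=lambda *L:np.array(L)*k
c=atz(W,w((568,229),(508,342),(277,250),(335,119)),.003);print(c);d=lambda a,b:np.linalg.norm(c[a]-c[b])
print(d(0,1),d(1,2),d(2,3),d(3,0))
# report face corners -x face top: z by triangulation
print(tri(W,w((334,277)),T,[tp(283,492)]),tri(W,w((334,277)),S,[sc(238,125)]))
print(tri(W,w((386,147)),S,[sc(58,105)]))
# fit report pose: yaw, fold pos, 30 deg lean
uvW=w((386,147),(334,277));
def pts(p):
    R=Rz(p[3])@Ry(p[4]);return p[:3]+np.array([[-.014,-.0525,.148],[-.014,.0525,.148],[0,.0525,.148],[0,-.0525,.148]])@R.T
def f(p):
    Q=pts(p);return np.r_[(proj(W,Q)-w((386,147),(334,277),(325,268),(376,143))).ravel(),(proj(T,Q[1])-tp(283,492)).ravel(),(proj(S,Q[[0,1]])-[sc(58,105),sc(238,125)]).ravel()]
r=least_squares(f,[.43,.33,.01,-2.33,.52],loss='soft_l1');p=r.x;print(p,np.degrees(p[3:]),f(p))
cen=c.mean(0);x=c[3]-c[0]+c[2]-c[1];yaw=np.arctan2(x[1],x[0]);print("sorter",cen,np.degrees(yaw));print("origin in sorter",(p[:3]-cen)@Rz(yaw))
print("fixed lean30:",end='');r=least_squares(lambda q:f(np.r_[q,np.pi/6]),p[:4],loss='soft_l1');print(r.x,r.fun)
E
```

```text
[[0.4779 0.4552 0.003 ]
 [0.57   0.3668 0.003 ]
 [0.4038 0.1804 0.003 ]
 [0.3082 0.2779 0.003 ]]
0.12763968449940122 0.24981350708860847 0.13650872583915852 0.2453696116469993
[[0.4249 0.2445 0.1172 0.0071]] [[0.4273 0.2485 0.1335 0.0036]]
[[0.3513 0.3165 0.137  0.0012]]
[ 0.4636  0.3638  0.029  -2.3127  0.9398] [-132.5103   53.8461] [ 0.5466 -0.954  -0.865   0.9482 -0.3324  1.9914  0.5013 -1.1466 -1.908
 -2.2403 -0.1798  2.4956  0.0148  2.2255]
sorter [0.44   0.3201 0.003 ] -132.73218370192185
origin in sorter [-0.0482 -0.0123  0.026 ]
fixed lean30:[ 0.4321  0.3284 -0.0077 -2.333 ] [ 3.2287 -0.3552  0.0052  0.7504 -2.9109  1.1227 -0.1094 -2.2392 -2.2889
 -2.2862 -0.0209  1.7809 -0.1059  2.0239]
```

```bash
python3 - <<'E'
from h import *
np.set_printoptions(precision=4,suppress=True)
S=load('pics/scene0.npz');T=load('pics/top0.npz');W=load('pics/w1.npz');k=.64
tp=lambda x,y:(140+x/4,185+(y-300)/4)
sc=lambda x,y:(140+x/5,150+y/5)
w=lambda *L:np.array(L)*k
def pts(p,L=((-.014,-.0525,.148),(-.014,.0525,.148))):
    R=Rz(p[3])@Ry(np.pi/6);return p[:3]+np.array(L)@R.T
def f(p):
    Q=pts(p);return np.r_[(proj(W,Q)-w((386,147),(334,277))).ravel(),(proj(T,Q[1])-tp(283,492)).ravel(),(proj(S,Q[[0,1]])-[sc(58,105),sc(238,125)]).ravel(),(p[2]-.007)/.002]
r=least_squares(f,[.43,.33,.01,-2.33],loss='soft_l1');p=r.x;print(p,np.degrees(p[3]),f(p))
cen=np.array([.4437,.3245,0]);print("origin in sorter",(p[:3]-cen)@Rz(p[3]))
im=cv2.imread('pics/w1.png');
B=[(x,y,z) for x in(-.014,0) for y in(-.0525,.0525) for z in(0,.148)]
q=proj(W,pts(p,B))/k
for i in range(8):
    for j in range(i):
        if bin(i^j).count('1')==1: cv2.line(im,tuple(int(v) for v in q[i]),tuple(int(v) for v in q[j]),(0,0,255),1)
cv2.imwrite('pics/ov.png',cv2.resize(im[80:360,230:600],None,fx=2,fy=2))
E
```

```text
[ 0.4307  0.3263  0.0024 -2.3271] -133.33080400426797 [ 0.372  -0.8335 -3.0798  2.6249 -2.1505 -2.0803 -0.7868 -0.1067 -0.4909
 -0.003  -2.277 ]
origin in sorter [ 0.0076 -0.0106  0.0024]
```

View pics/ov.png

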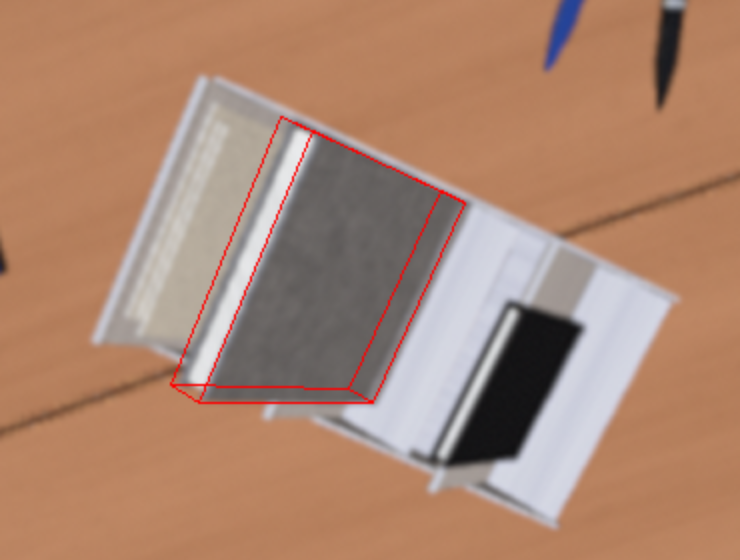

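The overlay fits the report within about 3 px, so its pose is good to 2 or 3 mm. I'll work out the pregrasp turn.

```bash
cat >> h.py <<'E'
np.set_printoptions(precision=4,suppress=True)
bp=np.array([.4307,.3263,.0035]);bR=Rz(-2.3271)@Ry(np.pi/6)
def delta(pos,R,p0=None,R0=None):
    if p0 is None:
        from bench import readout
        o=readout.get_obs();p0=o["tool_pos"];R0=np.array(o["orientation"])
    s=R0.T@(np.array(pos)-p0);rv=Ro.from_matrix(R0.T@R).as_rotvec()
    print("shift/0.1:",s/.1,"turn/360:",rv/2/np.pi,"deg",np.degrees(np.linalg.norm(rv)))
def toolR(z,y):
    z=np.array(z,float);z/=np.linalg.norm(z);y=np.array(y,float);y-=z*(y@z);y/=np.linalg.norm(y)
    return np.c_[np.cross(y,z),y,z]
def grasp(a,h=.113,yo=.005,back=0,s=-1):
    a=np.radians(a);zt=-(np.cos(a)*bR[:,2]+np.sin(a)*bR[:,1]);R=toolR(zt,s*bR[:,0])
    return bp+bR@[-.007,yo,h]-back*zt,R
E
python3 -c "
from h import *
for a in(0,20,30,40):
    p,R=grasp(a,back=.1);print(a,p,R[:,2]);delta(p,R)"
```

```text
0 [0.3654 0.2498 0.1915] [ 0.3431  0.3637 -0.866 ]
shift/0.1: [ 0.369  -0.6954  1.8966] turn/360: [-0.082  -0.0176  0.0653] deg 38.2745303830081
20 [0.3924 0.2285 0.1862] [ 0.0736  0.5765 -0.8138]
shift/0.1: [ 0.0445 -0.8075  1.9486] turn/360: [-0.0923  0.0359  0.0502] deg 39.959696690830356
30 [0.4064 0.2204 0.1799] [-0.0665  0.6581 -0.75  ]
shift/0.1: [-0.1148 -0.8384  2.0123] turn/360: [-0.0967  0.0627  0.0421] deg 44.17842161761032
40 [0.4202 0.2142 0.1712] [-0.2047  0.7197 -0.6634]
shift/0.1: [-0.2656 -0.851   2.0988] turn/360: [-0.1007  0.0894  0.0338] deg 49.99286938927884
```

```bash
python3 -m pendant '[[[0,-0.1,0.05],[-0.012,0.008,0.005],-1],[[0,-0.2,0.1],[-0.025,0.016,0.01],-1],[[-0.04,-0.32,0.15],[-0.039,0.025,0.017],-1],[[-0.06,-0.44,0.2],[-0.053,0.034,0.023],-1],[[-0.08,-0.56,0.26],[-0.067,0.043,0.029],-1],[[-0.1,-0.68,0.33],[-0.081,0.052,0.035],-1],[[-0.11,-0.8,0.4],[-0.092,0.06,0.04],-1],[[-0.11,-0.84,0.4],[-0.0967,0.0627,0.0421],-1]]'
python3 - <<'E'
from h import *
from bench import readout
o=readout.get_obs();q=np.array(o["joint_positions"]);R=np.array(o["orientation"]);print(q,o["tool_pos"]);print(R)
L2,L3=.42,.434
for s in(1,-1):
    F=Rz(q[0])@Ry(q[1]+q[2])@Rz(s*q[3])@Ry(q[4])
    print(s,F[:,2])
# fit
D=[([1.163,.3075,1.508,0,1.328,-.074],[.189,.542,.2305],[0,-.002,-1]),([.5399,.1482,1.3513,.0008,1.6419,-.6949],[.4232,.3032,.3811],[0,.0008,-1]),(q,o["tool_pos"],R[:,2])]
def f(v):
    a1,d1,L2,L3,L6,e=v;r=[]
    for q,p,z in D:
        q=np.array(q);w=np.array(p)-L6*np.array(z)
        A,B=q[1],q[1]+q[2]
        W=Rz(q[0])@[a1+L2*np.sin(A)+L3*np.sin(B)+e*np.cos(B),0,d1+L2*np.cos(A)+L3*np.cos(B)-e*np.sin(B)]
        r+=list(W-w)
    return np.r_[np.array(r)*1e3, v[5]*50]
s=least_squares(f,[.02,.35,.42,.43,.4,0]);print(s.x,s.fun)
for a in(0,10,20,30):
  for b in(0,.1):
    p,R=grasp(a,back=b);w=p-s.x[4]*R[:,2];rr=np.hypot(*w[:2])-s.x[0];print(a,b,w,"dist",np.hypot(rr,w[2]-s.x[1]))
E
```

```text
clock: 2.87
tool_pos: [0.404, 0.2187, 0.3386]
orientation: [[-0.797, 0.6, -0.07], [0.414, 0.627, 0.66], [0.44, 0.497, -0.748]]
contact_force: [0.2, -0.7, -0.4]
gripper_width: 0.086
finger_force: 0.0
[-0.1594  0.0905  1.7599  0.6962  1.5317 -1.2274] [0.404  0.2187 0.3386]
[[-0.797   0.5999 -0.0701]
 [ 0.4137  0.6268  0.6603]
 [ 0.44    0.4973 -0.7477]]
1 [-0.0701  0.6603 -0.7477]
-1 [-0.2735 -0.6051 -0.7477]
[-0.0158  0.2842  0.5848  0.4432  0.4342  0.0783] [ 37.9141 -17.621   -6.4996  21.2381 -36.5037   0.7176   1.3759  -2.0724
   5.782    3.916 ]
0 0 [0.2507 0.1283 0.4809] dist 0.35663558186007355
0 0.1 [0.2164 0.0919 0.5675] dist 0.3784905978008692
10 0 [0.3078 0.0789 0.4752] dist 0.3844392108871383
10 0.1 [0.2867 0.0312 0.5605] dist 0.41095292355301416
20 0 [0.3677 0.0359 0.4582] dist 0.4228005588404475
20 0.1 [ 0.3604 -0.0218  0.5396] dist 0.4552668288464933
30 0 [0.4286 0.0004 0.4305] dist 0.4679124751905756
30 0.1 [ 0.4353 -0.0654  0.5055] dist 0.5068584745818503
```

```bash
cat >> h.py <<'E'
def fit():
    D=[([1.163,.3075,1.508,0,1.328,-.074],[.189,.542,.2305],[0,-.002,-1]),([.5399,.1482,1.3513,.0008,1.6419,-.6949],[.4232,.3032,.3811],[0,.0008,-1]),([-.1594,.0905,1.7599,.6962,1.5317,-1.2274],[.404,.2187,.3386],[-.0701,.6603,-.7477])]
    def f(v):
        r=[]
        for q,p,z in D: r+=list(wr(v,q)+v[4]*np.array(z)-p)
        return np.array(r)*1e3
    return least_squares(f,[.02,.35,.42,.43,.4,.04])
def wr(v,q):
    A,B=q[1],q[1]+q[2];return Rz(q[0])@[v[0]+v[2]*np.sin(A)+v[3]*np.sin(B),v[5],v[1]+v[2]*np.cos(A)+v[3]*np.cos(B)]
def ik(v,p,R,q0):
    def f(q):
        z=Rz(q[0])@Ry(q[1]+q[2])@Rz(q[3])@Ry(q[4])@Rz(q[5]+np.pi/2)
        return np.r_[(wr(v,q)+v[4]*z[:,2]-p)*10,(z-R).ravel()]
    s=least_squares(f,q0,bounds=([-3.12,-1.05,.14,-1.42,.1,-2.68],[3.12,2.28,2.33,4.57,2.73,2.68]));return s.x,s.cost
E
python3 - <<'E'
from h import *
s=fit();v=s.x;print(v,s.fun)
q0=[-.16,.09,1.76,.7,1.53,-1.23]
for a in(20,30):
    for b in(0,.1):
        p,R=grasp(a,back=b);print(a,b,*ik(v,p,R,q0))
# place: book vertical, x_b along +-press x, yaw .06; slot ~ (.623,-.033)
yaw=.07
for a in(20,30,-20,-30):
    for sg in(1,-1):   # y_b=sg*press y ; x_b=sg*press x
        B=Rz(yaw+(0 if sg>0 else np.pi))
        pB=np.array([.623,-.033,.035])
        A=np.radians(a);zt=-(np.cos(A)*B[:,2]+np.sin(A)*B[:,1])
        for t in(1,-1):
            R=toolR(zt,t*B[:,0])
            for h in(0,.15):
                best=min((ik(v,pB+B@[0,.005,.113]+[0,0,h],R,qq) for qq in(q0,[-.1,.5,1.3,.7,1.5,1],[-.1,.5,1.3,3,1.5,-1],[-.1,.5,1.3,0,1.5,0])),key=lambda r:r[1])
                print(a,sg,t,h,best[0],"%.5f"%best[1])
E
```

```text
[-0.0134  0.1388  0.6039  0.4221  0.3828  0.0396] [  4.2597   4.4094  -1.1809 -17.3901 -13.5384   2.2519  16.7017   2.2121
  -1.071 ]
20 0 [ 0.0694  0.1817  2.2365  0.8986  0.8161 -1.5068] 2.5888076812658765e-18
20 0.1 [-0.0873  0.0516  2.136   0.7288  1.0592 -1.3992] 1.2313859361662524e-24
30 0 [-0.0125  0.2858  2.1684  0.8888  1.0095 -1.5878] 1.068767344268841e-18
30 0.1 [-0.1645  0.1927  2.0555  0.7443  1.2292 -1.5038] 5.3389750769888605e-22
20 1 1 0 [ 0.102   0.4309  1.58   -0.3804  1.1697  0.1889] 0.00000
20 1 1 0.15 [ 0.102   0.3631  1.316  -0.3504  1.48    0.0672] 0.00000
20 1 -1 0 [ 0.1788  0.4221  1.6529 -0.5325  1.1193 -2.68  ] 0.03185
20 1 -1 0.15 [ 0.2167  0.3321  1.4471 -0.5444  1.3818 -2.68  ] 0.08993
20 -1 1 0 [-0.321   0.4802  1.4966  0.3328  1.3167  2.6415] 0.00000
20 -1 1 0.15 [-0.3387  0.4139  1.247   0.3477  1.6163  2.68  ] 0.00324
20 -1 -1 0 [-0.321   0.4802  1.4966  0.3328  1.3167 -0.5001] 0.00000
20 -1 -1 0.15 [-0.321   0.4194  1.2288  0.3223  1.6281 -0.3943] 0.00000
30 1 1 0 [ 0.1985  0.4647  1.5975 -0.5584  1.2109  0.3646] 0.00000
30 1 1 0.15 [ 0.1985  0.3843
[... 888 characters left out ...]
 -1 0 [ 0.0859  0.4295  1.5822 -0.3816  1.1635  0.1745] 0.00000
-20 -1 -1 0.15 [ 0.0859  0.3616  1.3182 -0.3507  1.4738  0.0523] 0.00000
-30 1 1 0 [-0.3904  0.5269  1.4878  0.472   1.3986 -0.6073] 0.00000
-30 1 1 0.15 [-0.3904  0.456   1.2371  0.4678  1.6859 -0.4621] 0.00000
-30 1 -1 0 [-0.3904  0.5269  1.4878  0.472   1.3986  2.5343] 0.00000
-30 1 -1 0.15 [-0.3904  0.456   1.2371  0.4678  1.6859  2.6794] 0.00000
-30 -1 1 0 [ 0.2107  0.4608  1.6333 -0.6194  1.1858 -2.68  ] 0.00525
-30 -1 1 0.15 [ 0.2561  0.3636  1.457  -0.6544  1.4204 -2.68  ] 0.04544
-30 -1 -1 0 [ 0.1827  0.462   1.6021 -0.5617  1.2019  0.3531] 0.00000
-30 -1 -1 0.15 [ 0.1827  0.3812  1.3558 -0.5222  1.4828  0.1804] 0.00000
```

```bash
python3 -c "
from h import *
p,R=grasp(30,back=.07);print(p);delta(p,R)
print(grasp(30)[0])
q=Ro.from_rotvec"
```

```text
[0.4044 0.2401 0.1574]
shift/0.1: [-0.7122 -0.7648  1.4959] turn/360: [ 0.0001 -0.0008 -0.0011] deg 0.4818598871706012
[0.3997 0.2862 0.1049]
```

```bash
python3 -m pendant '[[[-0.04,-0.05,0.09],[0,0,0],-0.5],[[-0.09,-0.1,0.19],[0,0,0],0],[[-0.13,-0.14,0.28],[0,0,0],0],[[-0.18,-0.19,0.37],[0,0,0],0],[[-0.22,-0.24,0.47],[0,0,0],0],[[-0.27,-0.29,0.56],[0,0,0],0],[[-0.31,-0.33,0.65],[0,0,0],0],[[-0.36,-0.38,0.75],[0,0,0],0]]'
python3 -m pendant '[[[-0.04,-0.05,0.09],[0,0,0],0],[[-0.09,-0.1,0.19],[0,0,0],0],[[-0.13,-0.14,0.28],[0,0,0],0],[[-0.18,-0.19,0.37],[0,0,0],0],[[-0.22,-0.24,0.47],[0,0,0],0],[[-0.27,-0.29,0.56],[0,0,0],0],[[-0.31,-0.33,0.65],[0,0,0],0],[[-0.36,-0.38,0.75],[0,0,0],0]]'
python3 -c "
from h import *
p,R=grasp(30);delta(p,R)"; python3 snap.py wrist w2
```

```text
clock: 3.53
tool_pos: [0.407, 0.2312, 0.2497]
orientation: [[-0.803, 0.592, -0.068], [0.411, 0.632, 0.657], [0.432, 0.5, -0.751]]
contact_force: [0.1, -0.0, -0.9]
gripper_width: 0.0426
finger_force: 0.0
clock: 4.2
tool_pos: [0.4086, 0.241, 0.1587]
orientation: [[-0.802, 0.593, -0.067], [0.412, 0.631, 0.657], [0.432, 0.5, -0.751]]
contact_force: [-0.1, 0.6, -0.8]
gripper_width: 0.0427
finger_force: 0.0
shift/0.1: [ 0.0246 -0.0369  0.7074] turn/360: [-0.0002  0.      0.0002] deg 0.09760166777935114
{'clock': 4.25, 'joint_positions': [-0.1043, 0.3284, 2.013, 0.7943, 1.1323, -1.5371], 'tool_pos': [0.4077, 0.2408, 0.1568], 'orientation': [[-0.8011, 0.5945, -0.0694], [0.4119, 0.6317, 0.6567], [0.4343, 0.4975, -0.7509]]}
```

View pics/w2.png

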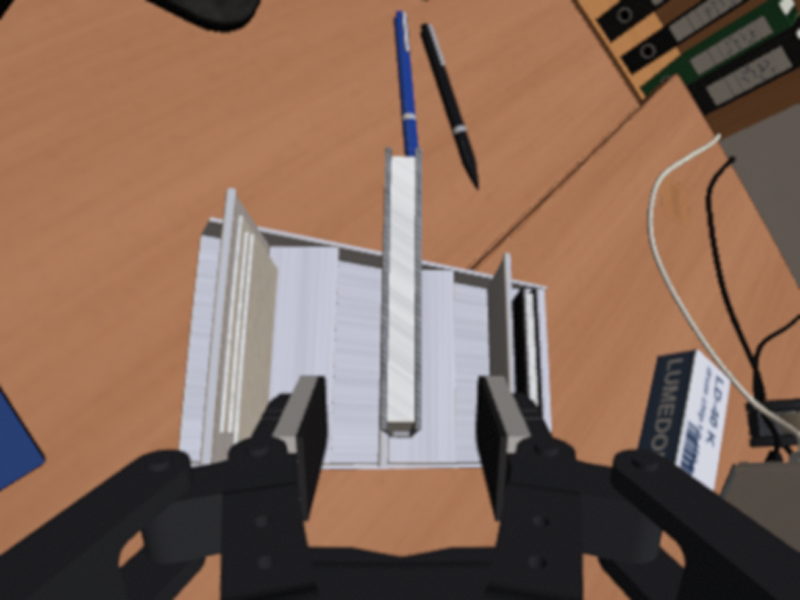

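The wrist view shows the report's top edge centred between the open fingers at x≈402 px, and square to them. I'll go in and close.

```bash
python3 -m pendant '[[[0,0,0.1],[0,0,0],0],[[0.01,0,0.2],[0,0,0],0],[[0.01,0,0.3],[0,0,0],0],[[0.02,0,0.4],[0,0,0],0],[[0.02,0,0.5],[0,0,0],0],[[0.02,0,0.6],[0,0,0],0],[[0.02,0,0.7],[0,0,0],0],[[0.02,0,0.7],[0,0,0],0]]'
python3 -m pendant '[[[0,0,0],[0,0,0],0.3],[[0,0,0],[0,0,0],0.6],[[0,0,0],[0,0,0],1],[[0,0,0],[0,0,0],1],[[0,0,0],[0,0,0],1],[[0,0,0],[0,0,0],1],[[0,0,0],[0,0,0],1],[[0,0,0],[0,0,0],1]]'
python3 -c "
from h import *
from bench import readout
o=readout.get_obs();R0=np.array(o['orientation']);print(o['joint_positions'],R0.T@bR[:,2],R0.T@[0,0,1.])
p=np.array(o['tool_pos']);print((p-bp)@bR)"
```

```text
clock: 4.92
tool_pos: [0.4008, 0.2887, 0.1067]
orientation: [[-0.802, 0.594, -0.07], [0.411, 0.632, 0.657], [0.434, 0.498, -0.75]]
contact_force: [-0.2, -0.6, -0.8]
gripper_width: 0.0426
finger_force: 0.0
clock: 5.58
tool_pos: [0.4025, 0.2875, 0.1082]
orientation: [[-0.802, 0.593, -0.066], [0.412, 0.631, 0.657], [0.432, 0.5, -0.751]]
contact_force: [0.0, -1.8, 2.3]
gripper_width: 0.0138
finger_force: 58.7
[ 0.003   0.4148  2.0729  0.9133  0.9805 -1.6128] [ 0.4994  0.0001 -0.8664] [ 0.4319  0.5001 -0.7506]
[-0.0112  0.0061  0.1144]
```

```bash
python3 -m pendant '[[[0.05,0,-0.09],[0,0,0],1],[[0.1,0,-0.18],[0,0,0],1],[[0.16,0,-0.28],[0,0,0],1],[[0.23,0,-0.4],[0,0,0],1],[[0.3,0,-0.52],[0,0,0],1],[[0.37,0,-0.64],[0,0,0],1],[[0.44,0,-0.76],[0,0,0],1],[[0.5,0,-0.87],[0,0,0],1]]'
python3 -m pendant '[[[0.09,0.1,-0.15],[0,0,0],1],[[0.18,0.2,-0.3],[0,0,0],1],[[0.26,0.3,-0.45],[0,0,0],1],[[0.34,0.4,-0.6],[0,0,0],1],[[0.39,0.45,-0.68],[0,0,0],1],[[0.43,0.5,-0.75],[0,0,0],1],[[0.43,0.5,-0.75],[0,0,0],1],[[0.43,0.5,-0.75],[0,0,0],1]]'
cat >> h.py <<'E'
Rbt=toolR([0,-.5,-.866],[-1,0,0]); tbt=np.array([-.007,.0061,.1144])
def place(slot,yaw,h):
    B=Rz(yaw+np.pi); so=np.array(slot)+[0,0,h]  # spine centre at so
    org=so-B@[-.007,0,0]
    return org+B@tbt,B@Rbt
E
python3 - <<'E'
from h import *
p,R=place([.625,-.033,.033],.07,.2);print(p,R);delta(p,R)
E
python3 snap.py scene s2
```

```text
clock: 6.25
tool_pos: [0.3659, 0.2503, 0.1959]
orientation: [[-0.802, 0.593, -0.068], [0.411, 0.633, 0.656], [0.432, 0.498, -0.751]]
contact_force: [-0.6, -0.1, -1.6]
gripper_width: 0.0135
finger_force: 58.9
clock: 6.92
tool_pos: [0.3675, 0.2508, 0.2945]
orientation: [[-0.802, 0.593, -0.067], [0.412, 0.632, 0.657], [0.432, 0.499, -0.751]]
contact_force: [-0.2, -0.6, -2.8]
gripper_width: 0.0133
finger_force: 59.1
[ 0.6254 -0.0391  0.3474] [[-0.0606  0.9976 -0.035 ]
 [ 0.8639  0.0699  0.4988]
 [ 0.5     0.     -0.866 ]]
shift/0.1: [-3.0348 -0.0372 -2.4747] turn/360: [ 0.0107 -0.0308  0.1402] deg 51.80659753196521
{'clock': 6.9667, 'joint_positions': [-0.0898, 0.0777, 1.8967, 0.7188, 1.3918, -1.2651], 'tool_pos': [0.3672, 0.2508, 0.2939], 'orientation': [[-0.8017, 0.5938, -0.0685], [0.4118, 0.6317, 0.6567], [0.4333, 0.4983, -0.751]]}
```

```bash
for i in 1 2 3; do python3 -m pendant '[[[-0.1,0,-0.08],[0,0,0],1],[[-0.23,0,-0.18],[0,0,0],1],[[-0.36,0,-0.29],[0,0,0],1],[[-0.5,0,-0.41],[0,0,0],1],[[-0.64,0,-0.53],[0,0,0],1],[[-0.77,0,-0.64],[0,0,0],1],[[-0.9,0,-0.74],[0,0,0],1],[[-1,0,-0.82],[0,0,0],1]]' | grep -E "tool_pos|width"; done
python3 -m pendant '[[[0,0,0],[0.001,-0.003,0.014],1],[[0,0,0],[0.003,-0.007,0.032],1],[[0,0,0],[0.004,-0.011,0.05],1],[[0,0,0],[0.005,-0.015,0.068],1],[[0,0,0],[0.007,-0.019,0.087],1],[[0,0,0],[0.008,-0.023,0.106],1],[[0,0,0],[0.01,-0.027,0.124],1],[[0,0,0],[0.0107,-0.0308,0.1402],1]]'
python3 snap.py wrist w3; python3 snap.py scene s3;python3 snap.py top t3
```

```text
tool_pos: [0.4553, 0.1542, 0.3119]
gripper_width: 0.0137
tool_pos: [0.5406, 0.0595, 0.3307]
gripper_width: 0.0133
tool_pos: [0.6262, -0.0356, 0.3486]
gripper_width: 0.0135
clock: 9.63
tool_pos: [0.6252, -0.0344, 0.3489]
orientation: [[-0.054, 0.998, -0.037], [0.864, 0.065, 0.499], [0.5, -0.005, -0.866]]
contact_force: [0.7, 0.2, -1.5]
gripper_width: 0.0135
finger_force: 58.9
{'clock': 9.6833, 'joint_positions': [-0.3924, 0.4113, 1.1702, 0.475, 1.7873, -0.4036], 'tool_pos': [0.6253, -0.0337, 0.3496], 'orientation': [[-0.0514, 0.998, -0.0363], [0.8646, 0.0627, 0.4985], [0.4997, -0.0057, -0.8662]]}
{'clock': 9.7333, 'joint_positions': [-0.3931, 0.4116, 1.1705, 0.4763, 1.7874, -0.4136], 'tool_pos': [0.6253, -0.0337, 0.3495], 'orientation': [[-0.0608, 0.9975, -0.0362], [0.8633, 0.0707, 0.4997], [0.501, -0.0008, -0.8654]]}
{'clock': 9.7833, 'joint_positions': [-0.3936, 0.4119, 1.171, 0.4766, 1.7874, -0.4166], 'tool_pos': [0.6252, -0.0339, 0.3492], 'orientation': [[-0.063, 0.9974, -0.0363], [0.8628, 0.0727, 0.5002], [0.5015, 0.0002, -0.8651]]}
```

View pics/w3.png

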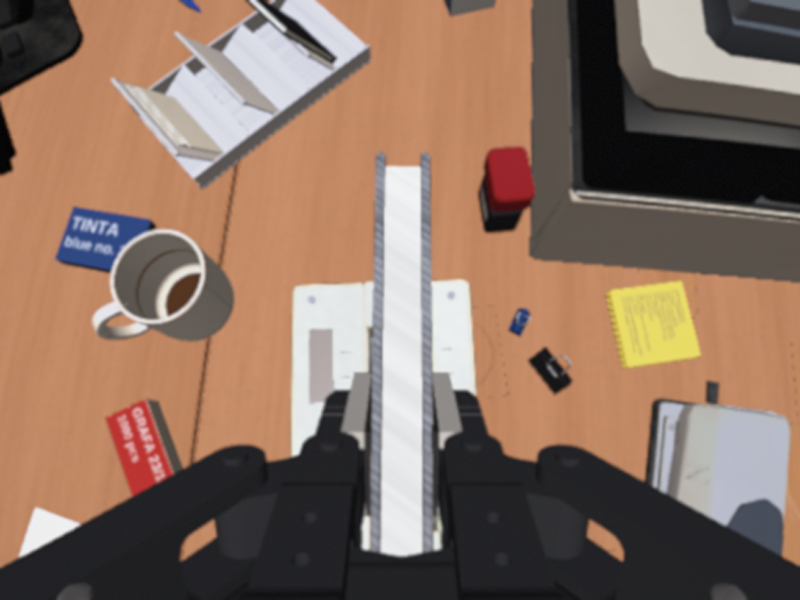

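The wrist view shows the report held squarely over the press. The press's top corners at its +y end are at (293,287) and (470,281). The left edge runs down to (292,450) and the right edge to (476,375).

```bash
python3 - <<'E'
from h import *
W=load('pics/w3.npz');k=.64
c=atz(W,np.array([(293,287),(470,281),(292,450),(476,375)])*k,.075);print(c)
print("width",np.linalg.norm(c[0]-c[1]))
for a,b in((0,2),(1,3)): d=c[a]-c[b];print("yaw",np.arctan2(-d[0],d[1]))
d=c[1]-c[0];print("yaw",np.arctan2(d[1],d[0]))
# crops of scene/top, press region, 4x
S=load('pics/s3.npz');T=load('pics/t3.npz')
S0=load('pics/scene0.npz');T0=load('pics/top0.npz')
cr=lambda im,x,y,w,h,f:cv2.resize(im[y:y+h,x:x+w],None,fx=f,fy=f,interpolation=cv2.INTER_CUBIC)
m=np.hstack([cr(S0["frame"],248,188,100,95,4),cr(T0["frame"],262,130,100,95,4)])
m=np.vstack([m,np.zeros((0,800,3),np.uint8)])
cv2.imwrite('pics/pr.png',m)
E
```

```text
[[ 0.5268  0.0733  0.075 ]
 [ 0.6739  0.0878  0.075 ]
 [ 0.5404 -0.0584  0.075 ]
 [ 0.6813  0.0097  0.075 ]]
width 0.14775779022752067
yaw 0.10301226349318302
yaw 0.09542980290225497
yaw 0.09794322755837552
```

View pics/pr.png

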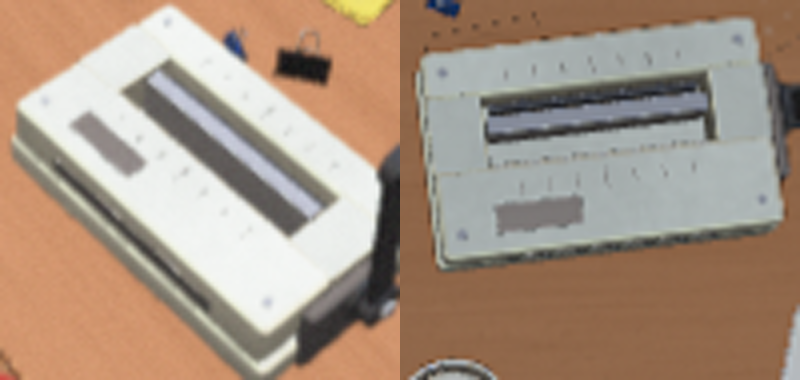

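```bash
python3 - <<'E'
from h import *
W=load('pics/w3.npz');S=load('pics/scene0.npz');T=load('pics/top0.npz');k=.64
s=lambda *L:np.array(L)/4+[248,188]
t=lambda *L:(np.array(L)-[400,0])/4+[262,130]
C=np.array([[-.075,.125,.075],[.075,.125,.075],[.075,-.125,.075],[-.075,-.125,.075]])
M=np.array([[-.011,.08,.075],[.011,.08,.075],[.011,-.08,.075],[-.011,-.08,.075]])
obs=[(W,C[:2],np.array([(293,287),(470,281)])*k,1),
 (T,C,t((440,255),(420,58),(755,20),(780,218))[[1,1,2,3]]*0+t((440,258),(420,58),(755,20),(782,218)),.7),
 (S,C,s((18,103),(170,5),(385,165),(262,335)),.7),
 (S,M,s((123,92),(152,58),(338,198),(296,238)),1)]
def f(p,raw=False):
    R=Rz(p[2]);o=np.r_[p[:2],0];r=[]
    for cam,P,uv,w in obs:
        d=proj(cam,o+P@R.T)-uv
        if raw: print(d.round(1).tolist())
        r.append((w*d).ravel())
    return np.concatenate(r)
for sub in(obs,obs[:1],obs[1:2],obs[2:3],obs[3:]):
    full=obs;obs=sub;q=least_squares(f,[.61,-.04,.09],loss='soft_l1').x;print(q)
    if len(sub)>1:f(q,True)
    obs=full
q=[.6126,-.0438,.098]
print("slot mouth top px predicted",proj(T,np.r_[q[:2],0]+M@Rz(q[2]).T),"obs",t((490,145),(480,98),(710,70),(716,138)))
E
```

```text
[ 0.6128 -0.0407  0.1012]
[[-0.7, -2.1], [0.8, -2.5]]
[[1.2, 0.1], [-0.3, -2.1], [3.4, -3.1], [4.9, -0.8]]
[[-1.4, -1.0], [-0.1, -1.9], [13.3, 11.5], [4.5, 2.1]]
[[0.7, -0.1], [-0.8, 4.5], [-4.4, 5.5], [0.3, 0.2]]
[ 0.6125 -0.0438  0.0977]
[ 0.609  -0.034   0.0963]
[ 0.6109 -0.033   0.0819]
[ 0.6194 -0.036   0.1364]
slot mouth top px predicted [[287.5069 170.0809]
 [286.5316 162.4224]
 [343.0557 155.7447]
 [344.1963 163.3689]] obs [[284.5  166.25]
 [282.   154.5 ]
 [339.5  147.5 ]
 [341.   164.5 ]]
```

```bash
python3 - <<'E'
from h import *
S=load('pics/scene0.npz')
s=lambda *L:np.array(L)/4+[248,188]
c=atz(S,s((123,92),(296,238)),.075);print((c-[.6125,-.04,0])@Rz(.098))
p,R=place([.6125,-.04,.033],.098,.065);print(p);delta(p,R)
E
```

```text
[[-0.0128  0.0801  0.075 ]
 [-0.0108 -0.0799  0.075 ]]
[ 0.6131 -0.0461  0.2124]
shift/0.1: [-0.7836 -0.1302  1.1273] turn/360: [ 0.002  -0.0003 -0.0035] deg 1.4467646572516513
```

```bash
python3 -m pendant '[[[-0.04,-0.02,0.06],[0.0005,0,-0.001],1],[[-0.1,-0.04,0.14],[0.001,0,-0.002],1],[[-0.17,-0.07,0.23],[0.002,0,-0.003],1],[[-0.25,-0.1,0.35],[0.002,0,-0.0035],1],[[-0.33,-0.13,0.47],[0.002,0,-0.0035],1],[[-0.4,-0.13,0.58],[0.002,0,-0.0035],1],[[-0.4,-0.13,0.58],[0.002,0,-0.0035],1],[[-0.4,-0.13,0.58],[0.002,0,-0.0035],1]]'
python3 -m pendant '[[[-0.04,0,0.06],[0,0,0],1],[[-0.1,0,0.14],[0,0,0],1],[[-0.17,0,0.23],[0,0,0],1],[[-0.24,0,0.34],[0,0,0],1],[[-0.31,0,0.45],[0,0,0],1],[[-0.38,0,0.55],[0,0,0],1],[[-0.38,0,0.55],[0,0,0],1],[[-0.38,0,0.55],[0,0,0],1]]'
python3 - <<'E'
from h import *
p,R=place([.612,-.04,.033],.098,.065);delta(p,R)
E
python3 snap.py wrist w4; python3 snap.py scene s4;python3 snap.py top t4
python3 - <<'E'
from h import *
W=load('pics/w4.npz');S=load('pics/s4.npz');
cr=lambda im,x,y,w,h,f:cv2.resize(im[y:y+h,x:x+w],None,fx=f,fy=f,interpolation=cv2.INTER_CUBIC)
cv2.imwrite('pics/m4.png',np.hstack([cr(W["frame"],150,90,200,250,2),cr(S["frame"],230,110,133,167,3)[:500]]))
E
```

```text
clock: 10.45
tool_pos: [0.612, -0.0406, 0.2779]
orientation: [[-0.08, 0.995, -0.05], [0.861, 0.095, 0.5], [0.502, -0.003, -0.865]]
contact_force: [0.6, -0.1, -1.5]
gripper_width: 0.0133
finger_force: 58.9
clock: 11.12
tool_pos: [0.6125, -0.0457, 0.2115]
orientation: [[-0.081, 0.995, -0.05], [0.861, 0.095, 0.5], [0.502, -0.003, -0.865]]
contact_force: [1.4, -0.0, -1.8]
gripper_width: 0.0132
finger_force: 58.9
shift/0.1: [ 0.0012  0.0004 -0.0103] turn/360: [-0.0001 -0.0004 -0.0006] deg 0.2748153807076832
{'clock': 11.1667, 'joint_positions': [-0.4139, 0.4923, 1.3811, 0.453, 1.5468, -0.5842], 'tool_pos': [0.6131, -0.0458, 0.2124], 'orientation': [[-0.0815, 0.9955, -0.0484], [0.8613, 0.0948, 0.4991], [0.5015, -0.001, -0.8652]]}
{'clock': 11.2167, 'joint_positions': [-0.4138, 0.4917, 1.3803, 0.4531, 1.5469, -0.5842], 'tool_pos': [0.6135, -0.0459, 0.213], 'orientation': [[-0.0823, 0.9955, -0.0473], [0.8616, 0.0949, 0.4987], [0.5009, 0.0003, -0.8655]]}
{'clock': 11.2667, 'joint_positions': [-0.4138, 0.4912, 1.38, 0.453, 1.5469, -0.5842], 'tool_pos': [0.6136, -0.046, 0.2133], 'orientation': [[-0.0826, 0.9955, -0.0467], [0.8618, 0.0949, 0.4983], [0.5005, 0.001, -0.8657]]}
```

View pics/m4.png

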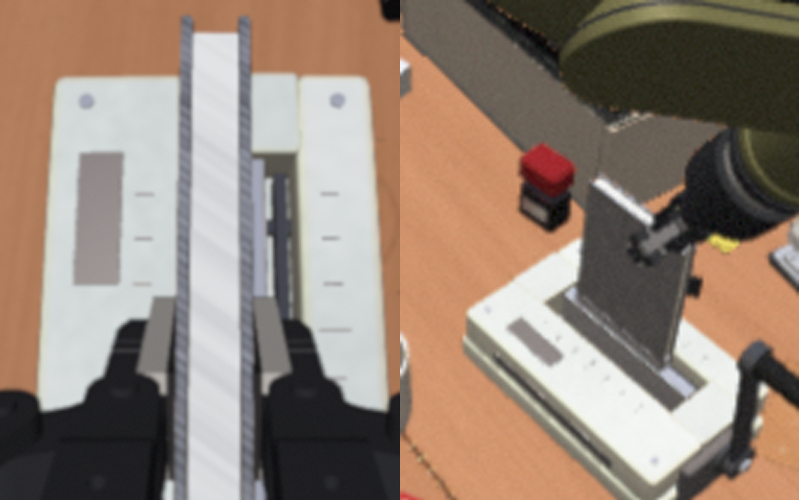

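The view shows the report upright over the slot opening. I'll compare the projected spine corners with the observed ones, near (567,290) and (668,365) in the right crop.

```bash
python3 - <<'E'
from h import *
from bench import readout
S=load('pics/s4.npz');o=readout.get_obs();R=np.array(o["orientation"]);p=np.array(o["tool_pos"])
B=R@Rbt.T;org=p-B@tbt;print("B",B,"spine",org+B@[-.007,0,0])
P=org+np.array([[0,-.0525,0],[0,.0525,0],[0,.0525,.148],[0,-.0525,.148]])@B.T
print((proj(S,P)-[230,110])*3+[400,0])
E
```

```text
B [[-0.9955  0.0949 -0.0009]
 [-0.0949 -0.9955 -0.0007]
 [-0.001  -0.0006  1.    ]] spine [ 0.6131 -0.0399  0.0989]
[[573.9912 300.1504]
 [659.4573 373.0113]
 [684.9765 254.7239]
 [587.2865 179.8712]]
```

```bash
python3 - <<'E'
from h import *
S=load('pics/s4.npz');S0=load('pics/scene0.npz')
a=S["frame"].astype(int);b=S0["frame"].astype(int)
m=np.abs(a-b).max(2)>25
off=np.array([230,110])
for X in range(580,672,8):
    x=int(230+(X-400)/3);col=m[:,x];ys=np.where(col[180//1:245])[0]+180
    print(x,"top",np.where(m[150:,x])[0][:1]+150,"bottom",ys.max() if len(ys) else None)
for y in range(205,230,4): 
    xs=np.where(m[y,280:330])[0]+280;print("row",y,xs.min(),xs.max())
print(proj(S,np.array([.6131,-.0399,.0989])+np.array([[0.007,-.0525,0],[0.007,.0525,0]])@(Rz(.098)@np.diag([-1,-1,1])).T))
E
```

```text
290 top [187] bottom 212
292 top [181] bottom 214
295 top [169] bottom 216
298 top [168] bottom 219
300 top [170] bottom 220
303 top [172] bottom 223
306 top [175] bottom 226
308 top [176] bottom 227
311 top [178] bottom 230
314 top [181] bottom 232
316 top [180] bottom 234
319 top [177] bottom 229
row 205 289 325
row 209 288 325
row 213 291 324
row 217 296 323
row 221 301 322
row 225 305 321
row 229 310 320
[[287.9556 210.1121]
 [316.531  234.327 ]]
```

Observed and projected spine edges agree within 1 px (about 2 mm). Lowering.

```bash
python3 -m pendant '[[[-0.02,-0.01,0.035],[0,0,0],1],[[-0.05,-0.01,0.087],[0,0,0],1],[[-0.08,-0.01,0.139],[0,0,0],1],[[-0.11,-0.01,0.19],[0,0,0],1],[[-0.14,-0.01,0.242],[0,0,0],1],[[-0.16,-0.01,0.277],[0,0,0],1],[[-0.17,-0.01,0.294],[0,0,0],1],[[-0.17,-0.01,0.294],[0,0,0],1]]'
python3 -m pendant '[[[-0.02,0,0.035],[0,0,0],1],[[-0.04,0,0.069],[0,0,0],1],[[-0.06,0,0.104],[0,0,0],1],[[-0.08,0,0.139],[0,0,0],1],[[-0.1,0,0.173],[0,0,0],1],[[-0.12,0,0.208],[0,0,0],1],[[-0.13,0,0.225],[0,0,0],1],[[-0.14,0,0.242],[0,0,0],1]]'
python3 - <<'E'
from h import *
from bench import readout
o=readout.get_obs();R=np.array(o["orientation"]);p=np.array(o["tool_pos"])
B=R@Rbt.T;org=p-B@tbt;print("spine",org+B@[-.007,0,0],o["contact_force"],o["torque"])
E
```

```text
clock: 11.93
tool_pos: [0.6118, -0.0459, 0.178]
orientation: [[-0.081, 0.995, -0.049], [0.861, 0.095, 0.499], [0.501, -0.002, -0.865]]
contact_force: [0.3, 0.6, -1.4]
gripper_width: 0.0136
finger_force: 59.0
clock: 12.6
tool_pos: [0.612, -0.046, 0.1504]
orientation: [[-0.082, 0.995, -0.048], [0.862, 0.095, 0.499], [0.501, -0.001, -0.865]]
contact_force: [-0.1, -0.4, -2.1]
gripper_width: 0.0131
finger_force: 59.0
spine [ 0.6113 -0.0398  0.036 ] [-0.1008 -0.4207 -2.0697] [-0.4349 -0.0458  0.0115]
```

```bash
python3 -m pendant '[[[-0.003,0,0.005],[0,0,0],1],[[-0.005,0,0.009],[0,0,0],1],[[-0.008,0,0.013],[0,0,0],1],[[-0.01,0,0.017],[0,0,0],1],[[-0.01,0,0.017],[0,0,0],1],[[-0.01,0,0.017],[0,0,0],1],[[-0.01,0,0.017],[0,0,0],1],[[-0.01,0,0.017],[0,0,0],1]]'
```

```text
clock: 13.27
tool_pos: [0.6122, -0.0461, 0.1489]
orientation: [[-0.082, 0.995, -0.048], [0.862, 0.095, 0.498], [0.501, -0.0, -0.866]]
contact_force: [0.4, 0.6, -1.2]
gripper_width: 0.0132
finger_force: 59.0
```

```bash
python3 -m pendant '[[[-0.003,0,0.004],[0,0,0],1],[[-0.005,0,0.009],[0,0,0],1],[[-0.008,0,0.013],[0,0,0],1],[[-0.01,0,0.017],[0,0,0],1],[[-0.01,0,0.017],[0,0,0],1],[[-0.01,0,0.017],[0,0,0],1],[[-0.01,0,0.017],[0,0,0],1],[[-0.01,0,0.017],[0,0,0],1]]'|grep -E "force|pos"
python3 -m pendant '[[[-0.003,0,0.004],[0,0,0],1],[[-0.005,0,0.009],[0,0,0],1],[[-0.008,0,0.013],[0,0,0],1],[[-0.01,0,0.017],[0,0,0],1],[[-0.01,0,0.017],[0,0,0],1],[[-0.01,0,0.017],[0,0,0],1],[[-0.01,0,0.017],[0,0,0],1],[[-0.01,0,0.017],[0,0,0],1]]'|grep -E "force|pos"
```

```text
tool_pos: [0.6121, -0.0461, 0.1469]
contact_force: [0.7, -0.4, -1.5]
finger_force: 59.0
tool_pos: [0.6123, -0.0463, 0.1457]
contact_force: [-1.3, -2.5, 6.1]
finger_force: 60.1
```

```bash
python3 -m pendant '[[[0,0,0],[0,0,0],0.6],[[0,0,0],[0,0,0],0.3],[[0,0,0],[0,0,0],0],[[0,0,0],[0,0,0],-0.4],[[0,0,0],[0,0,0],-0.8],[[0,0,0],[0,0,0],-1],[[0,0,0],[0,0,0],-1],[[0,0,0],[0,0,0],-1]]'|grep -E "force|pos|width"
python3 -m pendant '[[[0,0,-0.08],[0,0,0],-1],[[0,0,-0.2],[0,0,0],-1],[[0,0,-0.32],[0,0,0],-1],[[0,0,-0.45],[0,0,0],-1],[[0,0,-0.6],[0,0,0],-1],[[0,0,-0.75],[0,0,0],-1],[[0,0,-0.9],[0,0,0],-1],[[0,0,-1],[0,0,0],-1]]'|grep -E "force|pos|width"
python3 snap.py scene s5;python3 snap.py top t5; python3 snap.py wrist w5
python3 - <<'E'
from h import *
cr=lambda n,x,y,w,h,f:cv2.resize(load(f'pics/{n}.npz')["frame"][y:y+h,x:x+w],(400,500),interpolation=cv2.INTER_CUBIC)
cv2.imwrite('pics/m5.png',np.hstack([cr('s5',250,130,140,175,3),cr('w5',150,60,230,288,2)]))
# lever geometry estimates
pr=np.array([.612,-.04,0]);Rp=Rz(.098)
for g in [(.6093,-.1879,.2134),(.6152,-.2833,.2204)]: print((np.array(g)-pr)@Rp)
E
```

```text
tool_pos: [0.6121, -0.046, 0.1449]
contact_force: [1.0, 0.0, 0.4]
gripper_width: 0.0853
finger_force: 0.0
tool_pos: [0.6179, -0.0977, 0.2342]
contact_force: [-0.4, 0.3, -0.5]
gripper_width: 0.0853
finger_force: 0.0
{'clock': 15.9833, 'joint_positions': [-0.48, 0.5039, 1.2962, 0.4348, 1.6328, -0.6123], 'tool_pos': [0.6186, -0.0986, 0.2353], 'orientation': [[-0.0836, 0.9956, -0.0419], [0.8634, 0.0934, 0.4958], [0.4976, 0.0053, -0.8674]]}
{'clock': 16.0333, 'joint_positions': [-0.4793, 0.5046, 1.2987, 0.4351, 1.6308, -0.6127], 'tool_pos': [0.6183, -0.0978, 0.234], 'orientation': [[-0.0833, 0.9956, -0.0428], [0.863, 0.0936, 0.4964], [0.4982, 0.0044, -0.867]]}
{'clock': 16.0833, 'joint_positions': [-0.4787, 0.5055, 1.3011, 0.4351, 1.63, -0.6127], 'tool_pos': [0.6175, -0.097, 0.2327], 'orientation': [[-0.0825, 0.9956, -0.0449], [0.8625, 0.0939, 0.4974], [0.4994, 0.0023, -0.8664]]}
[-0.0172 -0.1469  0.2134]
[-0.0206 -0.2424  0.2204]
```

View pics/m5.png

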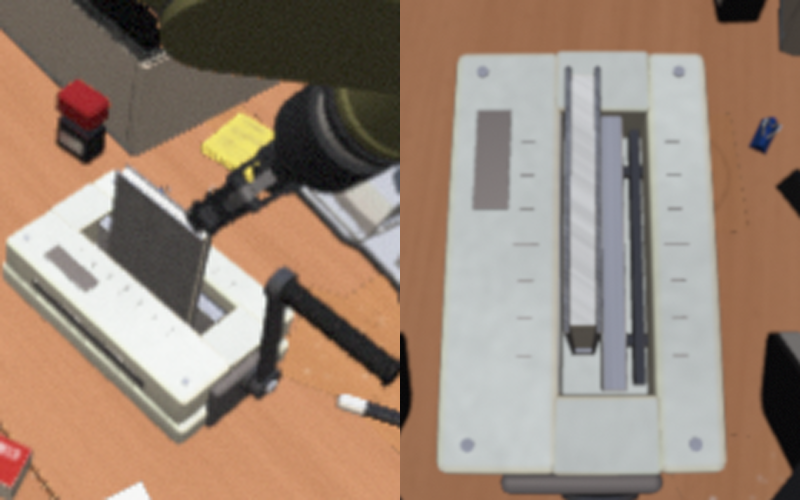

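The report stands in the slot, spine down, nearly upright and leaning towards the front wall, and the fingers are off it. The lever arm is at (285,300) in the left crop. I've used all 10 views, so the rest is numeric.

```bash
python3 -m pendant '[[[0,0,-0.1],[0,0,0],-1],[[0,0,-0.2],[0,0,0],-1],[[0,0,-0.35],[0,0,0],-1],[[0,0,-0.5],[0,0,0],-1],[[0,0,-0.65],[0,0,0],-1],[[0,0,-0.8],[0,0,0],-1],[[0,0,-0.95],[0,0,0],-1],[[0,0,-1],[0,0,0],-1]]'|grep -E "force|pos"
cat >> h.py <<'E'
pr=np.array([.612,-.04,0]);Rp=Rz(.098);Rdown=np.c_[Rp[:,1],Rp[:,0],[0,0,-1]]
E
python3 -c "
from h import *
p=pr+Rp@[-.02,-.196,.30];print(p);delta(p,Rdown)"
```

```text
tool_pos: [0.6224, -0.1471, 0.3201]
contact_force: [0.4, -0.6, -0.1]
finger_force: 0.0
[ 0.6113 -0.237   0.3   ]
shift/0.1: [-0.8669 -0.1962 -0.2677] turn/360: [ 0.0005 -0.0832 -0.0004] deg 29.943669758856696
```

```bash
python3 -m pendant '[[[-0.1,-0.02,-0.03],[0,-0.01,0],-1],[[-0.22,-0.05,-0.07],[0,-0.022,0],-1],[[-0.34,-0.08,-0.11],[0,-0.034,0],-1],[[-0.46,-0.11,-0.15],[0,-0.046,0],-1],[[-0.6,-0.14,-0.19],[0,-0.058,0],-1],[[-0.74,-0.17,-0.23],[0,-0.071,0],-1],[[-0.87,-0.2,-0.27],[0,-0.0832,0],-1],[[-0.87,-0.2,-0.27],[0,-0.0832,0],-1]]'|grep -E "force|pos"
python3 snap.py wrist w6
python3 - <<'E'
from h import *
W=load('pics/w6.npz');f=W["frame"];d=(f.max(2)<70)
P=[pr+Rp@[-.0195,y,.217] for y in(-.147,-.196,-.245)];print("pred",proj(W,np.array(P)))
for r in range(20,380,12):
    x=np.where(d[r,120:400])[0]+120
    # runs
    runs=np.split(x,np.where(np.diff(x)>2)[0]+1) if len(x) else []
    print(r,[(int(u[0]),int(u[-1])) for u in runs if len(u)>4])
E
```

```text
tool_pos: [0.6093, -0.2351, 0.2977]
contact_force: [-0.6, 0.9, -0.4]
finger_force: 0.0
{'clock': 17.4667, 'joint_positions': [-0.4333, 0.3806, 1.2247, 0.0024, 1.539, -0.5299], 'tool_pos': [0.6096, -0.2345, 0.2978], 'orientation': [[-0.0963, 0.9953, -0.0014], [0.9953, 0.0963, 0.0033], [0.0034, -0.0011, -1.0]]}
pred [[260.0579 133.83  ]
 [260.0313 207.2206]
 [259.9811 272.4316]]
20 []
32 []
44 []
56 []
68 []
80 []
92 []
104 []
116 [(276, 284)]
128 [(270, 274)]
140 [(245, 274)]
152 [(246, 273)]
164 [(246, 273)]
176 [(245, 274), (342, 351)]
188 [(246, 273), (347, 356)]
200 [(245, 274)]
212 [(246, 273), (358, 369)]
224 [(246, 273), (356, 396)]
236 [(246, 272), (352, 357)]
248 [(246, 273), (347, 352)]
260 [(138, 152), (247, 272), (343, 348), (361, 376)]
272 [(129, 154), (246, 273), (339, 343), (360, 385), (395, 399)]
284 [(120, 155), (335, 339), (359, 393)]
296 [(120, 162), (330, 335), (360, 398)]
308 [(120, 153), (173, 183), (326, 330), (356, 397)]
320 [(120, 144), (187, 205), (226, 237), (321, 326), (351, 359), (370, 399)]
332 [(120, 159), (191, 198), (204, 227), (317, 321), (346, 351), (368, 399)]
344 [(120, 151), (158, 170), (209, 249), (312, 317), (341, 349), (363, 399)]
356 [(120, 158), (173, 188), (194, 253), (261, 319), (336, 341), (356, 399)]
368 [(120, 399)]
```

The bar shows at columns 246–273, where I predicted 260, and at rows 136–278, so the lever grip is located. I'll go down and grip it.

```bash
python3 -m pendant '[[[-0.03,0.02,0.1],[0,0,0],-1],[[-0.035,0.02,0.23],[0,0,0],-1],[[-0.035,0.02,0.38],[0,0,0],-1],[[-0.035,0.02,0.53],[0,0,0],-1],[[-0.035,0.02,0.68],[0,0,0],-1],[[-0.035,0.02,0.83],[0,0,0],-1],[[-0.035,0.02,0.95],[0,0,0],-1],[[-0.035,0.02,1],[0,0,0],-1]]'|grep -E "force|pos"
python3 -m pendant '[[[0,0,0],[0,0,0],-0.3],[[0,0,0],[0,0,0],0.2],[[0,0,0],[0,0,0],0.4],[[0,0,0],[0,0,0],0.6],[[0,0,0],[0,0,0],1],[[0,0,0],[0,0,0],1],[[0,0,0],[0,0,0],1],[[0,0,0],[0,0,0],1]]'
python3 - <<'E'
from h import *
from bench import readout
o=readout.get_obs();p0=np.array(o["tool_pos"]);R0=np.array(o["orientation"]);print(p0,((p0-pr)@Rp))
for i in range(1,34):
    th=1.11*i/32; a=np.radians(10)
    d=.17*np.array([-(np.sin(a+th)-np.sin(a)),0,np.cos(a+th)-np.cos(a)])
    print(i,round(th,3),(R0.T@Rp@d/.1).round(3).tolist())
E
```

```text
tool_pos: [0.6113, -0.239, 0.1943]
contact_force: [-0.0, 0.1, -0.4]
finger_force: 0.0
clock: 18.8
tool_pos: [0.6115, -0.2396, 0.199]
orientation: [[-0.095, 0.995, -0.001], [0.995, 0.095, 0.001], [0.001, -0.001, -1.0]]
contact_force: [-5.3, -0.7, 6.0]
gripper_width: 0.0181
finger_force: 59.0
[ 0.6115 -0.2396  0.199 ] [-0.0201 -0.1985  0.199 ]
1 0.035 [-0.0, -0.058, 0.011]
2 0.069 [-0.0, -0.115, 0.025]
3 0.104 [-0.001, -0.172, 0.04]
4 0.139 [-0.001, -0.229, 0.057]
5 0.173 [-0.001, -0.284, 0.076]
6 0.208 [-0.001, -0.339, 0.098]
7 0.243 [-0.001, -0.394, 0.121]
8 0.278 [-0.001, -0.447, 0.146]
9 0.312 [-0.002, -0.5, 0.172]
10 0.347 [-0.002, -0.551, 0.201]
11 0.382 [-0.002, -0.602, 0.231]
12 0.416 [-0.002, -0.651, 0.263]
13 0.451 [-0.002, -0.7, 0.297]
14 0.486 [-0.002, -0.747, 0.332]
15 0.52 [-0.003, -0.793, 0.369]
16 0.555 [-0.003, -0.837, 0.408]
17 0.59 [-0.003, -0.881, 0.448]
18 0.624 [-0.003, -0.922, 0.49]
19 0.659 [-0.003, -0.963, 0.533]
20 0.694 [-0.003, -1.002, 0.577]
21 0.728 [-0.004, -1.039, 0.623]
22 0.763 [-0.004, -1.074, 0.67]
23 0.798 [-0.004, -1.108, 0.718]
24 0.833 [-0.004, -1.141, 0.767]
25 0.867 [-0.004, -1.171, 0.818]
26 0.902 [-0.004, -1.2, 0.869]
27 0.937 [-0.004, -1.227, 0.922]
28 0.971 [-0.004, -1.252, 0.975]
29 1.006 [-0.005, -1.276, 1.029]
30 1.041 [-0.005, -1.297, 1.084]
31 1.075 [-0.005, -1.316, 1.14]
32 1.11 [-0.005, -1.334, 1.196]
33 1.145 [-0.005, -1.35, 1.253]
```

```bash
python3 -m pendant '[[[0,-0.058,0.011],[0,0,0],1],[[0,-0.115,0.025],[0,0,0],1],[[0,-0.172,0.04],[0,0,0],1],[[0,-0.229,0.057],[0,0,0],1],[[0,-0.284,0.076],[0,0,0],1],[[0,-0.339,0.098],[0,0,0],1],[[0,-0.394,0.121],[0,0,0],1],[[0,-0.447,0.146],[0,0,0],1]]'
```

```text
clock: 19.47
tool_pos: [0.5725, -0.2434, 0.1861]
orientation: [[-0.095, 0.995, 0.011], [0.995, 0.095, 0.0], [-0.001, 0.011, -1.0]]
contact_force: [3.3, 2.2, 7.6]
gripper_width: 0.0183
finger_force: 63.6
```

```bash
python3 -m pendant '[[[0,-0.053,0.026],[0,0,0],1],[[0,-0.104,0.055],[0,0,0],1],[[0,-0.155,0.085],[0,0,0],1],[[0,-0.204,0.117],[0,0,0],1],[[0,-0.253,0.151],[0,0,0],1],[[0,-0.3,0.186],[0,0,0],1],[[0,-0.346,0.223],[0,0,0],1],[[0,-0.39,0.262],[0,0,0],1]]'
```

```text
clock: 20.13
tool_pos: [0.5338, -0.2473, 0.1597]
orientation: [[-0.094, 0.995, 0.011], [0.996, 0.094, 0.0], [-0.001, 0.011, -1.0]]
contact_force: [3.2, 2.2, 6.2]
gripper_width: 0.0181
finger_force: 67.9
```

```bash
python3 -m pendant '[[[0,-0.044,0.04],[0,0,0],1],[[0,-0.085,0.082],[0,0,0],1],[[0,-0.126,0.125],[0,0,0],1],[[0,-0.165,0.169],[0,0,0],1],[[0,-0.202,0.215],[0,0,0],1],[[0,-0.237,0.262],[0,0,0],1],[[0,-0.271,0.31],[0,0,0],1],[[0,-0.304,0.359],[0,0,0],1]]'
```

```text
clock: 20.8
tool_pos: [0.5026, -0.2503, 0.1239]
orientation: [[-0.094, 0.996, 0.009], [0.996, 0.094, -0.0], [-0.001, 0.009, -1.0]]
contact_force: [3.2, 3.8, 8.9]
gripper_width: 0.0181
finger_force: 72.8
```

```bash
python3 -m pendant '[[[0,-0.03,0.051],[0,0,0],1],[[0,-0.059,0.102],[0,0,0],1],[[0,-0.086,0.155],[0,0,0],1],[[0,-0.111,0.208],[0,0,0],1],[[0,-0.135,0.262],[0,0,0],1],[[0,-0.156,0.317],[0,0,0],1],[[0,-0.175,0.373],[0,0,0],1],[[0,-0.193,0.429],[0,0,0],1]]'
python3 - <<'E'
from h import *
from bench import readout
o=readout.get_obs();p=(np.array(o["tool_pos"])-pr)@Rp;print(p)
d=p-[-.0201,-.1985,.199]+.17*np.array([-np.sin(np.radians(10)),0,np.cos(np.radians(10))]);print("theta",np.arctan2(-d[0],d[2])-np.radians(10),"r",np.hypot(d[0],d[2]))
E
```

```text
clock: 21.47
tool_pos: [0.4813, -0.2524, 0.0804]
orientation: [[-0.095, 0.995, 0.004], [0.996, 0.095, -0.0], [-0.001, 0.004, -1.0]]
contact_force: [-3.1, 0.9, 11.8]
gripper_width: 0.0185
finger_force: 77.7
[-0.1508 -0.1986  0.0804]
theta 1.100555643496722 r 0.16754038087040501
```

```bash
python3 -m pendant '[[[0,-0.005,0.015],[0,0,0],1],[[0,-0.01,0.03],[0,0,0],1],[[0,-0.01,0.04],[0,0,0],1],[[0,-0.01,0.04],[0,0,0],1],[[0,-0.01,0.04],[0,0,0],1],[[0,-0.01,0.04],[0,0,0],1],[[0,-0.01,0.04],[0,0,0],1],[[0,-0.01,0.04],[0,0,0],1]]'
```

```text
clock: 22.13
tool_pos: [0.48, -0.2525, 0.0766]
orientation: [[-0.095, 0.996, 0.004], [0.996, 0.095, -0.0], [-0.001, 0.003, -1.0]]
contact_force: [-3.4, 0.6, 12.5]
gripper_width: 0.0184
finger_force: 77.9
```

```bash
python3 -m pendant '[[[0,-0.003,0.015],[0,0,0],1],[[0,-0.006,0.03],[0,0,0],1],[[0,-0.01,0.05],[0,0,0],1],[[0,-0.01,0.05],[0,0,0],1],[[0,-0.01,0.05],[0,0,0],1],[[0,-0.01,0.05],[0,0,0],1],[[0,-0.01,0.05],[0,0,0],1],[[0,-0.01,0.05],[0,0,0],1]]'
python3 snap.py scene s7; python3 snap.py top t7 >/dev/null
python3 - <<'E'
from h import *
# find grip far (-y) end in scene vs prediction per theta ; book/jaw check by difference
S=load('pics/s7.npz');d=S["frame"].max(2)<60
for th in(.9,1.0,1.1,1.15):
    a=th+np.radians(10);g=np.array([.0100-.17*np.sin(a),0,.05+.17*np.cos(a)])
    print(th,proj(S,[pr+Rp@(g+[0,y,0]) for y in(-.15,-.165,-.23,-.247)]).round(1).tolist())
x0,y0=280,215
print("\n".join("".join('#' if v else '.' for v in r) for r in d[225:285,285:375]))
E
```

```text
clock: 22.8
tool_pos: [0.4786, -0.2526, 0.0718]
orientation: [[-0.095, 0.995, 0.003], [0.995, 0.095, -0.001], [-0.001, 0.003, -1.0]]
contact_force: [-3.7, 1.7, 15.6]
gripper_width: 0.0181
finger_force: 79.3
{'clock': 22.85, 'joint_positions': [-0.5643, 0.4307, 1.781, 0.0012, 0.9274, -0.6603], 'tool_pos': [0.4786, -0.2526, 0.0718], 'orientation': [[-0.0951, 0.9955, 0.0027], [0.9955, 0.0951, -0.0006], [-0.0008, 0.0026, -1.0]]}
0.9 [[308.8, 285.1], [313.8, 289.8], [336.4, 311.3], [342.6, 317.2]]
1.0 [[305.7, 290.4], [310.6, 295.2], [332.8, 316.7], [338.9, 322.6]]
1.1 [[303.1, 295.4], [307.9, 300.1], [329.8, 321.6], [335.8, 327.5]]
1.15 [[302.0, 297.7], [306.8, 302.5], [328.5, 323.9], [334.4, 329.7]]
####################################################################......................
################################################################..........................
##############################################################...................########.
#############################################################............##.##############
##############################
[... 4365 characters left out ...]
###....###############################.........................
.........................#.##.#....##############################.........................
........................##.#####.....###########################..........................
........................##..#####.....#########################...........................
........................###.######......#####################.............................
........................###.########.......#################..............................
.......................#####.####.###........############.................................
.......................#####.#########.............##.........#...........................
```

```bash
python3 - <<'E'
from h import *
S=load('pics/s7.npz');d=S["frame"].max(2)<60
print("\n".join(str(i)+" "+"".join('#' if v else '.' for v in r) for i,r in zip(range(278,345,2),d[278:345:2,285:360])))
P=lambda th,x,y,r=.17:pr+Rp@[.01-r*np.sin(th+.1745)+x*0,y,.05+r*np.cos(th+.1745)]
for th in(.95,1.0,1.05,1.1,1.15):
    print(th,"rad offsets: arm-end centre",proj(S,[P(th,0,-.147),P(th,0,-.245)]).round(1).tolist(), "outer r=.18",proj(S,[P(th,0,-.147,.18),P(th,0,-.245,.18)]).round(1).tolist())
E
```

```text
278 .........................#.##.#....##############################..........
280 ........................##..#####.....#########################............
282 ........................###.########.......#################...............
284 .......................#####.#########.............##.........#............
286 ......................########...####..####...............#####............
288 ....................###########......#####...###########.#####.............
290 ..................##....#########........##################.#..............
292 ................####....############...............###...####..............
294 ..............########..##################...........#######...............
296 ............###############################################................
298 ................##########################################.................
300 ..................#######################################..................
302 ....................##################################.....................
304 ......................##....#######################.....
[... 1472 characters left out ...]
...................................................................
344 ...........................................................................
0.95 rad offsets: arm-end centre [[306.2, 286.9], [340.0, 319.3]] outer r=.18 [[303.5, 288.3], [337.5, 321.1]]
1.0 rad offsets: arm-end centre [[304.7, 289.5], [338.2, 321.9]] outer r=.18 [[301.9, 291.1], [335.6, 323.9]]
1.05 rad offsets: arm-end centre [[303.4, 292.0], [336.6, 324.4]] outer r=.18 [[300.5, 293.8], [333.8, 326.6]]
1.1 rad offsets: arm-end centre [[302.1, 294.5], [335.1, 326.8]] outer r=.18 [[299.2, 296.4], [332.3, 329.1]]
1.15 rad offsets: arm-end centre [[301.0, 296.8], [333.7, 329.0]] outer r=.18 [[298.1, 298.9], [330.8, 331.5]]
```

The bar's far end fits θ≈1.09, so the lever is at its stop and has been held there. I'll ease it back along the same arc, reading the forces after each quarter.

```bash
python3 -m pendant '[[[0,0.018,-0.056],[0,0,0],1],[[0,0.037,-0.112],[0,0,0],1],[[0,0.058,-0.167],[0,0,0],1],[[0,0.082,-0.221],[0,0,0],1],[[0,0.107,-0.274],[0,0,0],1],[[0,0.134,-0.327],[0,0,0],1],[[0,0.163,-0.378],[0,0,0],1],[[0,0.193,-0.429],[0,0,0],1]]'
python3 -m pendant '[[[0,0.033,-0.049],[0,0,0],1],[[0,0.067,-0.097],[0,0,0],1],[[0,0.102,-0.144],[0,0,0],1],[[0,0.139,-0.19],[0,0,0],1],[[0,0.178,-0.234],[0,0,0],1],[[0,0.219,-0.277],[0,0,0],1],[[0,0.26,-0.319],[0,0,0],1],[[0,0.304,-0.359],[0,0,0],1]]'
```

```text
clock: 23.57
tool_pos: [0.4959, -0.2508, 0.1127]
orientation: [[-0.096, 0.995, -0.003], [0.995, 0.096, 0.0], [0.001, -0.003, -1.0]]
contact_force: [-2.5, -4.8, 1.6]
gripper_width: 0.0182
finger_force: 74.4
clock: 24.23
tool_pos: [0.5232, -0.2481, 0.1491]
orientation: [[-0.096, 0.995, -0.008], [0.995, 0.096, 0.0], [0.001, -0.008, -1.0]]
contact_force: [-13.0, -4.3, 14.7]
gripper_width: 0.0184
finger_force: 71.2
```

```bash
python3 -m pendant '[[[0,0.044,-0.039],[0,0,0],1],[[0,0.09,-0.076],[0,0,0],1],[[0,0.137,-0.111],[0,0,0],1],[[0,0.186,-0.145],[0,0,0],1],[[0,0.235,-0.177],[0,0,0],1],[[0,0.286,-0.207],[0,0,0],1],[[0,0.337,-0.236],[0,0,0],1],[[0,0.39,-0.262],[0,0,0],1]]'
```

```text
clock: 24.9
tool_pos: [0.5641, -0.2441, 0.1769]
orientation: [[-0.095, 0.996, -0.003], [0.996, 0.095, 0.0], [0.0, -0.003, -1.0]]
contact_force: [-8.0, -1.6, 19.0]
gripper_width: 0.0185
finger_force: 73.4
```

```bash
python3 -m pendant '[[[0,0.053,-0.025],[0,0,0],1],[[0,0.108,-0.048],[0,0,0],1],[[0,0.163,-0.07],[0,0,0],1],[[0,0.218,-0.089],[0,0,0],1],[[0,0.275,-0.106],[0,0,0],1],[[0,0.332,-0.121],[0,0,0],1],[[0,0.38,-0.133],[0,0,0],1],[[0,0.41,-0.14],[0,0,0],1]]'
cat > lev.py <<'E'
import sys
from h import *
from bench import eyes
def band(s,th0=0):
    f=s["frame"].max(2)<70
    return f
s=eyes.snapshot("scene");np.savez("pics/lv.npz",**{k:np.array(v) for k,v in s.items()})
S0=load('pics/scene0.npz')
for nm,q in(("0",S0),("now",s)):
    d=q["frame"].max(2)<70
    print(nm)
    print("\n".join(str(i)+" "+"".join('#' if v else '.' for v in r) for i,r in zip(range(236,272,2),d[236:272:2,330:400])))
E
python3 lev.py
```

```text
clock: 25.57
tool_pos: [0.6054, -0.24, 0.1893]
orientation: [[-0.095, 0.995, -0.004], [0.995, 0.095, 0.001], [0.001, -0.004, -1.0]]
contact_force: [-1.6, -2.0, -19.1]
gripper_width: 0.0179
finger_force: 72.4
0
236 ..............###################............................#........
238 ..............#####....#############...........................#......
240 .............######.......############..........................##....
242 .............######.........#############.........................##..
244 .............######............############.........................##
246 .............######..............############.........................
248 ............######..................############......................
250 ............#####.....................#############...................
252 ...........######........................############.................
254 ...........######..........................#############..............
256 ...........######.............................#############...........
258 ..........######................................#############
[... 1113 characters left out ...]
####.....................
254 ..........#######............######################...................
256 ..........######.............########.....############................
258 ..........######..............######........#############.............
260 .........########...............###...........#############...........
262 .....#.#########.................................#########............
264 ...##########......................................#####..............
266 ############........................................##................
268 ######...##...........................................................
270 ###...................................................................
```

```bash
python3 -m pendant '[[[0,0.015,0],[0,0,0],1],[[0,0.03,0],[0,0,0],1],[[0,0.045,0],[0,0,0],1],[[0,0.06,0],[0,0,0],1],[[0,0.07,0],[0,0,0],1],[[0,0.08,0],[0,0,0],1],[[0,0.08,0],[0,0,0],1],[[0,0.08,0],[0,0,0],1]]'; python3 lev.py | sed -n '/now/,$p' | tail -9
```

```text
clock: 26.28
tool_pos: [0.6114, -0.2395, 0.1898]
orientation: [[-0.095, 0.995, -0.006], [0.996, 0.095, 0.001], [0.001, -0.006, -1.0]]
contact_force: [-11.2, -2.4, 13.8]
gripper_width: 0.0179
finger_force: 77.8
254 ...........######..............########....#############..............
256 ...........######..............#######........#############...........
258 ..........######..................###...........#############.........
260 .........########..................................#########..........
262 .......##########....................................#####............
264 ...##########.........................................##..............
266 #############.........................................................
268 ######....##..........................................................
270 ###...................................................................
```

The lever image now matches the start image pixel for pixel, and the force shows it against its rest stop. I'll open and retreat straight up.

```bash
python3 -m pendant '[[[0,0,0],[0,0,0],0.7],[[0,0,0],[0,0,0],0.5],[[0,0,0],[0,0,0],0.3],[[0,0,0],[0,0,0],0],[[0,0,0],[0,0,0],-0.4],[[0,0,0],[0,0,0],-0.8],[[0,0,0],[0,0,0],-1],[[0,0,0],[0,0,0],-1]]'|grep -E "force|pos|width"
for i in 1 2; do python3 -m pendant '[[[0,0,-0.05],[0,0,0],-1],[[0,0,-0.15],[0,0,0],-1],[[0,0,-0.3],[0,0,0],-1],[[0,0,-0.45],[0,0,0],-1],[[0,0,-0.6],[0,0,0],-1],[[0,0,-0.75],[0,0,0],-1],[[0,0,-0.9],[0,0,0],-1],[[0,0,-1],[0,0,0],-1]]'|grep -E "force|pos"; done
python3 snap.py scene s9; python3 snap.py top t9
python3 - <<'E'
from h import *
a=load('pics/scene0.npz')["frame"].astype(int);b=load('pics/s9.npz')["frame"].astype(int)
d0=a.max(2)<70;d1=b.max(2)<70;print("lever px diff",(d0!=d1)[230:270,335:392].sum())
S=load('pics/s9.npz');c=load('pics/s5.npz')["frame"].astype(int);m=np.abs(b-a).max(2)>25;m5=np.abs(c-a).max(2)>25
for y in range(188,250,6): print(y,np.where(m[y,270:330])[0][[0,-1]]+270 if m[y,270:330].any() else None, np.where(m5[y,270:330])[0][[0,-1]]+270 if m5[y,270:330].any() else None)
# predicted book outline, against the front wall (x=-4) or centre, upright
for x in(-.004,0):
    B=Rz(.098+np.pi);P=pr+Rp@[x,0,.033]+np.array([[sx,sy,z] for z in(0.045,.148) for sx in(-.007,.007) for sy in(-.0525,.0525)])@B.T
    print(x,proj(S,P).round(0).tolist())
E
```

```text
tool_pos: [0.615, -0.2387, 0.188]
contact_force: [0.1, 0.3, 0.5]
gripper_width: 0.0854
finger_force: 0.0
tool_pos: [0.6156, -0.2395, 0.2913]
contact_force: [0.7, -0.1, 0.7]
finger_force: 0.0
tool_pos: [0.6149, -0.2394, 0.3897]
contact_force: [-0.0, -0.2, 0.2]
finger_force: 0.0
{'clock': 28.3833, 'joint_positions': [-0.436, 0.3616, 1.0321, 0.0014, 1.7447, -0.5308], 'tool_pos': [0.6156, -0.2397, 0.3916], 'orientation': [[-0.0949, 0.9955, 0.0035], [0.9955, 0.0949, -0.0001], [-0.0005, 0.0035, -1.0]]}
{'clock': 28.4333, 'joint_positions': [-0.436, 0.3621, 1.0344, 0.0014, 1.7426, -0.5308], 'tool_pos': [0.6155, -0.2396, 0.3903], 'orientation': [[-0.0949, 0.9955, 0.0028], [0.9955, 0.0949, 0.0002], [-0.0001, 0.0028, -1.0]]}
lever px diff 13
188 None [294 296]
194 [288 300] [290 329]
200 [288 308] [289 329]
206 [287 315] [289 329]
212 [288 323] [289 325]
218 [290 322] [289 323]
224 [299 320] [295 321]
230 [307 318] [303 320]
236 [317 317] [318 319]
242 None None
248 None None
-0.004 [[290.0, 213.0], [318.0, 237.0], [286.0, 216.0], [314.0, 240.0], [293.0, 187.0], [324.0, 212.0], [289.0, 190.0], [320.0, 215.0]]
0 [[291.0, 213.0], [319.0, 237.0], [287.0, 215.0], [315.0, 239.0], [294.0, 187.0], [325.0, 211.0], [290.0, 189.0], [321.0, 214.0]]
```

The lever is at rest (13 px difference from the start image) and the report's outline matches an upright report in the slot. Handing in.

```bash
python3 -c "
from bench import close_job
print(close_job())"
```

```text
the job is handed in; nothing more can be done
None
```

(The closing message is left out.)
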